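# Changeover of the gap gauges

### The arm

A 6-joint arm with a two-finger parallel gripper is mounted at the origin on a cart in front of the work surface, level with it; the furniture and walls round the work are solid. World frame = base frame: x ahead of the robot, y to its left, z up, the work surface at z = 0. Lengths are in m, angles in rad, forces in N, time in s.
With the tool pointing down it reaches from about 0.3 to 0.75 m from the base axis. Payload 8.5 kg.
Tool frame: the origin (TCP) lies where the fingers leave the gripper's body, on its centre line; the fingertips stand 73 mm ahead of it and the grasp point (between the pads) lies 54 mm ahead of it; z points along the fingers, x is the direction in which the jaws open and shut, and the axes are right-handed (so a half turn about z gives the same grasp; the last joint's range is limited). The gripper opens to 85 mm and grips with 20 to 120 N. Pads are 22 mm wide; open, the fingers measure 114 mm over their backs; the gripper's body (76 mm by 85 mm) begins 54 mm behind the grasp point. The pads swing forward as they close: fully open they stand 13 mm farther back than shut.
Start: joints at [0.967, 0.381, 1.297, -0, 1.464, -0.215], TCP at [0.208, 0.509, 0.304] pointing down, gripper open.
Joint ranges: [-3.11, 3.11], [-0.89, 2.33], [0.22, 2.48], [-1.42, 4.56], [0.17, 2.85], [-2.88, 2.88]. Speed limits (rad/s): [2.39, 2.39, 3.14, 3.14, 3.14, 3.14].

### API

Orientations are given as a 3x3 rotation matrix whose columns are the frame's x, y, z axes.
In Python, from cell import manip, read_camera, camera_info gives the robot as it stands.
- The arm moves only by the shell command python3 -m pendant 'ROWS' [FORCE]. ROWS is JSON, a list of rows, each a list of 3 entries, a list of its own where there are three numbers: the shift along the tool's x, y, z in cm, then the turn, a rotation vector about the tool's x, y, z in rad, then the closure, from -1 (fully open) to 1 (shut). A call has 1 to 20 rows; each row is the pose to reach, as a shift and turn from the pose measured when the call began, along the tool's axes at that moment; what a row does not reach only later rows make up. A row lasts 1/10 s, in which the tool goes at most 50 mm and 8.59 degrees, less where a joint would pass 70% of its speed; a pose out of reach is approached as far as the arm can. A call with a gripper value outside its range is refused whole. The fingers move at their own pace and stop on an object; FORCE is the grip in N (left out, the last holds). Time passes only in rows, so rows that repeat a pose let the fingers close. It gives the time, the measured TCP pose, the force and the opening at its end, in the units of the state.
- manip.state(): the state, without advancing time (a new reading comes with each control period).
- read_camera(name): name is "side" or "top"; returns (picture, depth): 480x640x3 uint8, red, green, blue; 480x640 float32, m along the optical axis (not along the pixel's ray), 0 where there is no reading.
- camera_info(name): a dict with "fov_y" (degrees; the focal length in pixels is half the picture's height over the tangent of half this angle, whatever the lens; pixels are square), "cx", "cy" (the principal point, pixels), "T" (4x4, takes a point from camera to world coordinates). Camera axes: x right, y down, z forward; pixel columns grow to the right and rows downward; lengths in m; the calibration is good to about 2 mm. A picture is of the moment at which its call begins. camera_info takes no time and is no camera call.
- manip.sign_off(): hands the job in, once; it reports no verdict.
The state is a dict: "time_s": time; "joints": joint angles; "qd": joint speeds; "tau": joint torques, N m; "tool_pos": TCP position; "tool_rot": TCP orientation; "contact_force": force on the tool from outside, world axes, zero at the start; "moment": the same for the moment, N m; "opening": finger opening in m.
Only numpy, scipy, OpenCV 4.12 (cv2) and the standard library are available. Lean on these libraries where they do the work, as an engineer would, in place of code of your own. Each camera call takes 0.05 s, during which the arm holds its last target.

### The job

One of two parts, the collar or the slim turned part, stands on the rubber mat: that is the next job. Lay the fork-shaped gauge whose gap fits that part flat on the mat beside it; slide the returns box's shutter fully aside and push the other gauge, which is not needed, through the slot until it is fully inside the box, flush with its front or deeper. Leave the shutter open, and leave both parts and everything else on the bench where they are.

Things in the scene. Friction and masses are not known exactly. Their poses are not given: they have to be found in the camera images.
- gauge_wide: Flat steel fork-shaped gap gauge, 84 long x 56 wide x 10 thick, with a 40 wide, 32 deep gap between two prongs: fits the collar. Origin: underside, middle of its 84 x 56 outline; +x runs along its length toward the prong ends. Solid from x = -42 to +10; grasp there across its 56 width (closing along its y), best at x = -18. 0.14 to 0.28 kg, loose on the bench.
- gauge_narrow: The same flat steel gauge (84 x 56 x 10, same axes, origin and grasp) but with a 20 wide, 32 deep gap: fits the slim turned part. Loose on the bench.
- collar: Dark ring-shaped collar, 38 diameter, 14 tall, lying flat; origin at the centre of its underside. Stands either on the mat or in the magenta tray; leave it there.
- turned_part: Slim stepped turned part, light grey, 18 diameter, 30 tall, upright; origin at the centre of its underside. Stands in the place (mat or tray) where the collar does not; leave it there.
- mat: Thin grey rubber mat fixed to the bench, 130 along its x, 200 along its y, 2 thick. Origin: centre of its underside. The part of the next job stands near its -y end; the gauge is to lie in the free remainder, e.g. with its centre at mat x = 0, y = +30, its length along the mat's x.
- mat_spot (a point): Point on the mat's top, 75 from its centre toward its -y end, within about 15 of which the part of the next job stands (axes as the mat's).
- slot_mouth (a point): Middle of the slot's sill in the plane of the box's outer front face, 12 above the bench. +x points level straight into the box, +y to the left when looking into the slot. The slot is 63 wide (y -31 to 31), 14 high; inside, the floor is flat at sill height, 96 deep. Push a gauge's solid end with shut fingers, prongs leading, until the fingers meet the front face.
- returns_box: Fixed grey sheet-metal box, 100 deep, 160 wide, 47 high, slot in its front. Origin on the bench 12 under slot_mouth, same axes: box x 0 to 100, y -40 to 120. A tongue 44 wide, top level with the sill, reaches out to x = -60: a gauge on it overhangs 6 either side. Two fixed flared guides, 22 above the bench, flank it at x = -8 to -30, 62 apart at the inner end, 75 at the outer.
- shutter_knob (a point): Middle of the black upright round knob (16 diameter, from 52 to 80 above the bench, this point at 66) on the shutter, an aluminium plate 72 wide, sliding in front of the slot. The knob stands 20 toward +y of the slot's middle when the shutter is shut, clear above the box's roof (47) and the shutter's hanger rail (55 above the bench); axes as slot_mouth. It moves with the shutter.
- shutter (a joint): Shutter position in m: 0 = shut over the slot, grows to 0.076 (stop) as it slides toward slot_mouth's +y; the slot is fully clear from 0.068. Sliding friction about 1 to 2 N; it stays where it is left.
- gauge_block: Bystander: plain steel block, 40 x 43 x 20, loose; origin centre of underside.
- vblock: Bystander: steel V-block, 56 x 56 x 30, loose; origin centre of underside.
- wrench: Bystander: flat spanner, 52 x 154 x 6, loose, lying near the bench's front edge; origin centre of underside.
- hex_key: Bystander: black hex key, 29 x 109 x 6, loose, lying near the bench's front edge; origin centre of underside.
There are look-alikes about, which are no part of the job. Leave any turquoise or yellow look-alike of the collar alone.

How it is judged:
By the outcome, as a careful person would: the job done as asked, in the order asked, and still so for the second after the job is handed in, with the robot touching nothing.
It also fails if it takes over 72 s, if anything falls off the work surface, if the arm or the gripper's body presses on something with over 40 N, if the wrist force passes 120 N, or if a joint passes its speed limit or range.

## Working session

There is one attempt and no reset: what is moved stays moved. The work goes in short steps, Python scripts to look and compute and a shell command to move; the robot and the scene stay as the last step left them, time stands still between calls to the robot, and variables do not carry over. Pictures are saved under pics/ and viewed, and the job is handed in when it is done.

```bash
ls; mkdir -p pics; python3 - <<'E'
from cell import manip, read_camera, camera_info
import cv2,numpy as np
for n in("side","top"):
    p,d=read_camera(n); cv2.imwrite(f"pics/{n}0.png",p[:,:,::-1]); np.save(f"pics/{n}0.npy",d)
    i=camera_info(n); print(n,i["fov_y"],i["cx"],i["cy"],np.round(i["T"],3).tolist(),{k for k in i})
print(manip.state())
E
```

```text
pics
side 57.28663541168876 307.1563734836097 237.93874808693468 [[0.945, -0.186, 0.269, 0.289], [-0.327, -0.566, 0.757, -0.852], [0.011, -0.803, -0.595, 0.629], [0.0, 0.0, 0.0, 1.0]] {'fov_y', 'cy', 'T', 'cx'}
top 56.21366052888814 322.83750544740366 241.74547826513881 [[0.018, -0.99, 0.141, 0.382], [-1.0, -0.018, -0.001, -0.115], [0.003, -0.141, -0.99, 1.263], [0.0, 0.0, 0.0, 1.0]] {'fov_y', 'cy', 'T', 'cx'}
{'time_s': 0.1, 'joints': array([ 9.66680448e-01,  3.81156325e-01,  1.29817813e+00,  2.41326597e-05,
        1.46356587e+00, -2.15282669e-01]), 'qd': array([-0.00035112, -0.00336176, -0.00155366,  0.00092331,  0.0003306 ,
       -0.0008817 ]), 'tau': array([ 4.89136350e-03, -4.49217832e+01, -2.31659245e+01, -9.02639363e-05,
        3.60495898e-03, -3.42074077e-05]), 'tool_pos': array([0.20840429, 0.50881074, 0.30336088]), 'tool_rot': array([[ 3.79110901e-01,  9.25350930e-01, -7.62545963e-04],
       [ 9.25350369e-01, -3.79111547e-01, -1.06258447e-03],
       [-1.27235350e-03, -3.02784834e-04, -9.99999145e-01]]), 'contact_force': array([ 0.16044854, -0.46480081,  0.09416944]), 'moment': array([0.00709447, 0.01506563, 0.03583008]), 'opening': 0.0856338733432336}
```

View pics/side0.png

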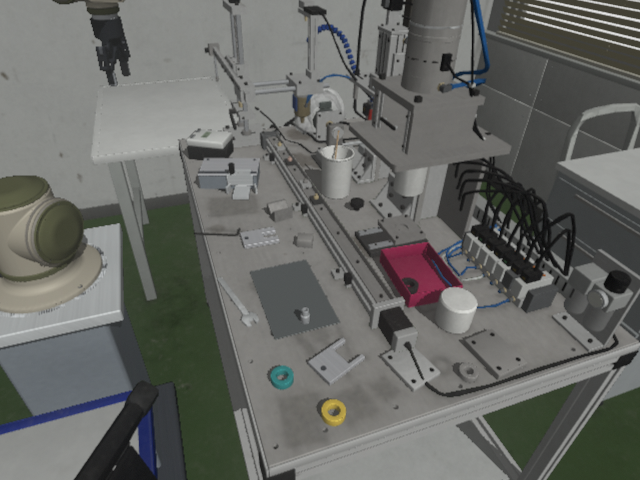

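View pics/top0.png

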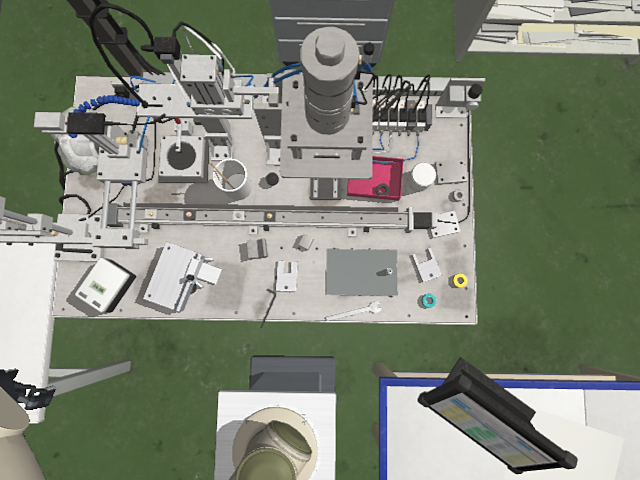

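The slim turned part stands on the mat (top ~(389,271), side (304,315)), and the collar appears to be in the magenta tray. Next I'll enlarge.

```bash
cat > h.py <<'E'
from cell import manip, read_camera, camera_info
import cv2,numpy as np
def crop(src,out,x0,y0,x1,y1,s):
    p=cv2.imread(src)[y0:y1,x0:x1]; p=cv2.resize(p,None,fx=s,fy=s,interpolation=cv2.INTER_CUBIC); cv2.imwrite(out,p)
def ray(n,u,v,z):
    i=camera_info(n);f=240/np.tan(np.radians(i["fov_y"])/2);T=i["T"]
    d=T[:3,:3]@np.array([(u-i["cx"])/f,(v-i["cy"])/f,1]);o=T[:3,3]
    return o+d*(z-o[2])/d[2]
def dep(n,u,v,d):
    i=camera_info(n);f=240/np.tan(np.radians(i["fov_y"])/2);T=i["T"];z=d[v,u]
    return T[:3,:3]@np.array([(u-i["cx"])/f*z,(v-i["cy"])/f*z,z])+T[:3,3]
E
python3 - <<'E'
from h import *
crop("pics/top0.png","pics/t0a.png",130,230,330,330,4)
crop("pics/top0.png","pics/t0b.png",320,150,480,320,3.5) if 0 else crop("pics/top0.png","pics/t0b.png",320,230,480,330,5)
crop("pics/side0.png","pics/s0a.png",180,120,330,220,5)
crop("pics/side0.png","pics/s0b.png",200,220,400,360,4)
crop("pics/side0.png","pics/s0c.png",340,220,500,320,5)
E
```

```text
(no output)
```

View pics/t0a.png

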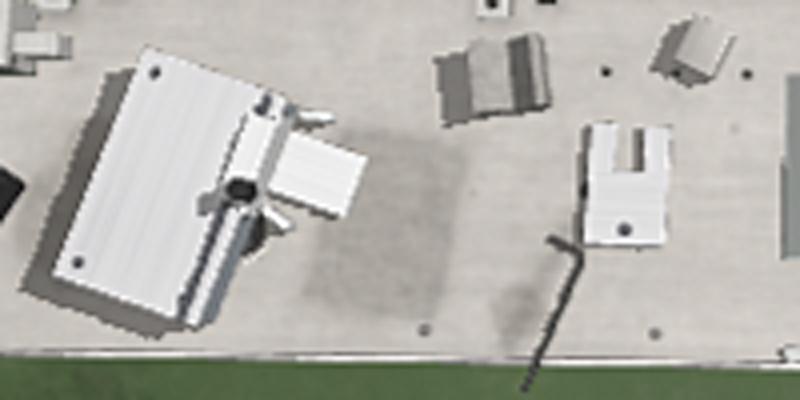

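View pics/t0b.png

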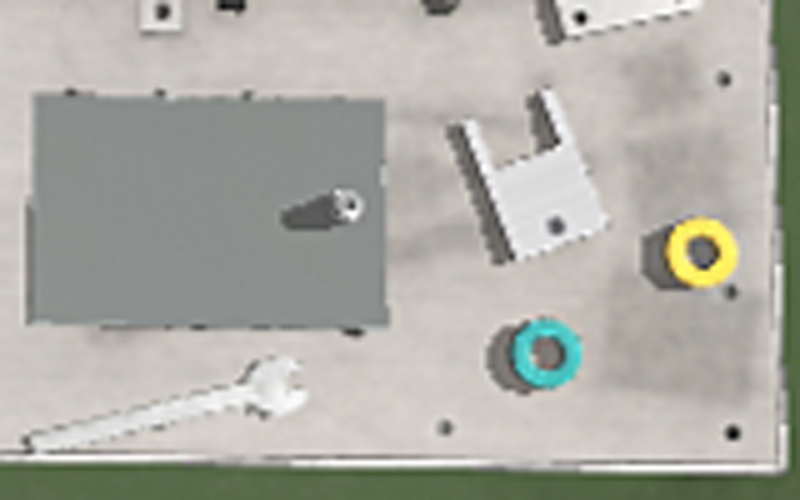

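View pics/s0a.png

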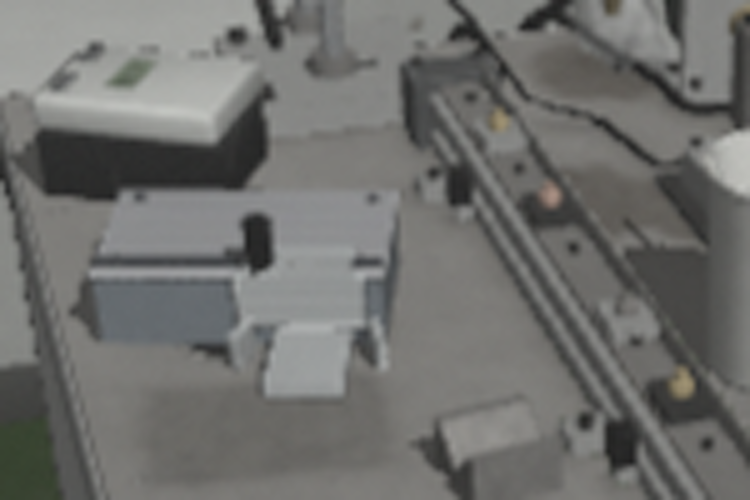

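View pics/s0b.png

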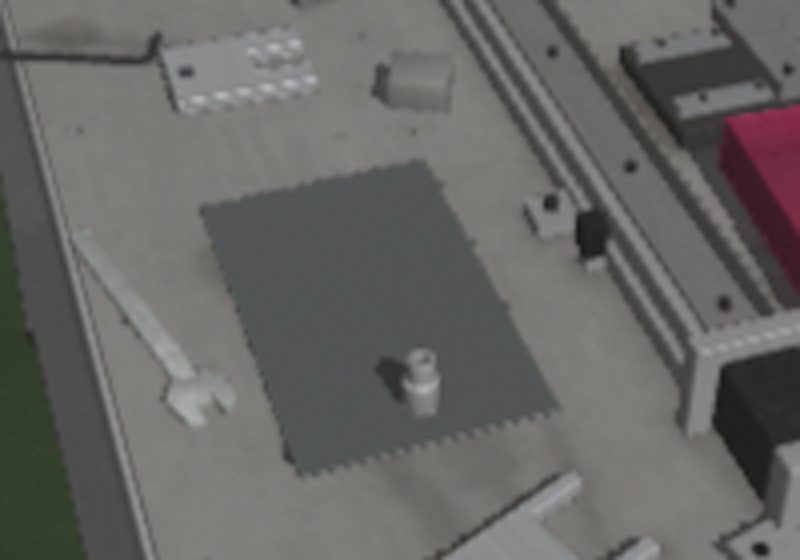

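View pics/s0c.png

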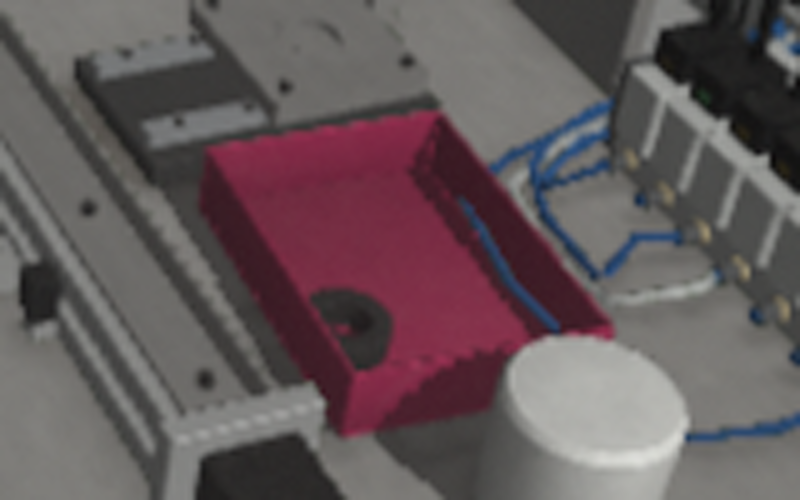

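The narrow gauge is the left one (top (287,277)), and the wide one is on the right (top (426,263)). The collar is in the tray, so narrow goes to the mat and wide into the box. Next come pose fits with overlays.

```bash
cat >> h.py <<'E'
def proj(n,P):
    i=camera_info(n);f=240/np.tan(np.radians(i["fov_y"])/2);T=i["T"]
    q=(np.asarray(P)-T[:3,3])@T[:3,:3]
    return np.c_[f*q[:,0]/q[:,2]+i["cx"],f*q[:,1]/q[:,2]+i["cy"]]
def cpix(c,x0,y0,s): return [((a+.5)/s-.5+x0,(b+.5)/s-.5+y0) for a,b in c]
E
python3 - <<'E'
from h import *
d=np.load("pics/top0.npy")
def rect(name,c,x0,y0,s,z):
    P=np.array([ray("top",u,v,z) for u,v in cpix(c,x0,y0,s)]); print(name,np.round(P[:,:2].mean(0),4)); print(np.round(P,4).tolist(), "sides",np.round([np.linalg.norm(P[k]-P[k-1]) for k in range(len(P))],4)); return P
# order: tipL,tipR,backR,backL
for nm,c,x0,y0,s,z in [("narrow",[(588,124),(671,126),(664,245),(583,243)],130,230,4,.01),("wide",[(465,122),(550,90),(608,220),(513,262)],320,230,5,.01)]:
    P=rect(nm,c,x0,y0,s,z); a=(P[0]+P[1]-P[2]-P[3]); print("yaw",np.degrees(np.arctan2(a[1],a[0])))
P=rect("mat",[(33,94),(385,97),(388,325),(26,323)],320,230,5,.002); a=(P[0]+P[1]-P[2]-P[3]); print("yaw",np.degrees(np.arctan2(a[1],a[0]))); a=P[0]+P[3]-P[1]-P[2];print("yawy",np.degrees(np.arctan2(a[1],a[0])))
rect("roof",[(147,48),(290,95),(190,328),(55,272)],130,230,4,.047)
rect("tongue",[(365,157),(343,215),(262,188),(290,132)],130,230,4,.012)
print("knobtop",ray("top",*cpix([(241,189)],130,230,4)[0],.08))
print("turned",ray("top",*cpix([(347,205)],320,230,5)[0],.032))
for u,v in [(287,282),(430,275),(360,260),(190,277),(170,275),(215,275),(389,271)]: print(u,v,dep("top",u,v,d).round(4))
E
```

```text
narrow [ 0.4634 -0.0158]
[[0.505, 0.0124, 0.01], [0.5046, -0.0457, 0.01], [0.4217, -0.043, 0.01], [0.4221, 0.0132, 0.01]] sides [0.0829 0.0581 0.0829 0.0562]
yaw -1.2230214013553273
wide [ 0.5023 -0.4069]
[[0.5305, -0.3686, 0.01], [0.5495, -0.4166, 0.01], [0.4769, -0.4479, 0.01], [0.4525, -0.3945, 0.01]] sides [0.0822 0.0517 0.079  0.0587]
yaw 20.77432840988247
mat [ 0.4797 -0.2253]
[[0.543, -0.1259, 0.002], [0.5449, -0.3251, 0.002], [0.4167, -0.326, 0.002], [0.4142, -0.1241, 0.002]] sides [0.1288 0.1992 0.1282 0.202 ]
yaw -0.18323243726248098
yawy 90.61834003870437
roof [0.4552 0.2889]
[[0.548, 0.3112, 0.047], [0.5175, 0.2119, 0.047], [0.3598, 0.2699, 0.047], [0.3953, 0.3627, 0.047]] sides [0.1612 0.1039 0.168  0.0993]
tongue [0.4672 0.2009]
[[0.4789, 0.1667, 0.012], [0.4384, 0.18, 0.012], [0.4561, 0.2371, 0.012], [0.4955, 0.2199, 0.012]] sides [0.0557 0.0426 0.0599 0.043 ]
knobtop [0.45117627 0.2317303  0.08      ]
turned [ 0.48087477 -0.29887987  0.032     ]
287 282 [ 0.4459 -0.0183  0.0097]
430 275 [ 0.4726 -0.4172  0.0073]
360 260 [ 0.5121 -0.222  -0.0015]
190 277 [0.451  0.2323 0.0768]
170 275 [0.4573 0.2961 0.0449]
215 275 [0.4614 0.1816 0.0146]
389 271 [ 0.4802 -0.2997  0.0264]
```

```bash
cat >> h.py <<'E'
def gauge(gap,z0=0):
    g=gap/2; o=np.array([(-42,-28),(42,-28),(42,-g),(10,-g),(10,g),(42,g),(42,28),(-42,28)])/1000.
    return np.c_[o,np.full(8,z0+.01)]
def box():
    r=np.array([(0,-40,47),(100,-40,47),(100,120,47),(0,120,47)])/1000.
    t=np.array([(-60,-22,12),(-2,-22,12),(-60,-22,12),(-60,22,12),(-2,22,12),(-60,22,12)])/1000.
    return r,t
def place(o,p):
    c,s=np.cos(p[2]),np.sin(p[2]); R=np.array([[c,-s,0],[s,c,0],[0,0,1]]); return o@R.T+[p[0],p[1],0]
def samp(o,n=40):
    q=np.vstack([o,o[:1]]); return np.vstack([q[k]+(q[k+1]-q[k])*np.linspace(0,1,n)[:,None] for k in range(len(o))])
from scipy.optimize import minimize
def fit(o,p0,pics,w=(1,1)):
    dts={}
    for n,f in pics.items():
        g=cv2.imread(f,0); g=cv2.resize(g,None,fx=4,fy=4,interpolation=cv2.INTER_CUBIC); e=cv2.Canny(g,40,100)
        dts[n]=np.minimum(cv2.distanceTransform(255-e,cv2.DIST_L2,5)/4,3)
    S=samp(o)
    def cost(p):
        t=0
        for n in dts:
            q=proj(n,place(S,p)); t+=np.mean(cv2.remap(dts[n],((q[:,0]+.5)*4-.5).astype(np.float32)[None],((q[:,1]+.5)*4-.5).astype(np.float32)[None],cv2.INTER_LINEAR)**2)
        return t
    best=min((minimize(lambda v:cost(v*[.001,.001,.02]),(np.array(p0)+[a,b,c])/[.001,.001,.02],method="Nelder-Mead") for a in(-.002,.002) for b in(-.002,.002) for c in(-.03,.03)),key=lambda r:r.fun)
    return best.x*[.001,.001,.02],best.fun
def overlay(src,out,n,polys,x0,y0,x1,y1,s):
    p=cv2.imread(src)[y0:y1,x0:x1]; p=cv2.resize(p,None,fx=s,fy=s,interpolation=cv2.INTER_CUBIC)
    for P in polys:
        q=(proj(n,P)-[x0,y0]+.5)*s-.5; cv2.polylines(p,[np.round(q*8).astype(np.int32)],True,(0,0,255),1,cv2.LINE_AA,3)
    cv2.imwrite(out,p)
E
python3 - <<'E'
from h import *
t,s={"top":"pics/top0.png"},{"side":"pics/side0.png"}
for nm,o,p0 in[("narrow",gauge(20),(.4634,-.0158,-.02)),("wide",gauge(40),(.5035,-.407,.38)),("box",box()[0],(.477,.2304,1.26)),("tongue",box()[1],(.477,.2304,1.26))]:
    for k in (t,s,{**t,**s}):
        p,c=fit(o,p0,k); print(nm,list(k),p.round(4),np.degrees(p[2]).round(1),round(c,3))
E
```

```text
narrow ['top'] [ 0.4622 -0.016  -0.0406] -2.3 0.284
narrow ['side'] [ 0.4595 -0.0344  0.0487] 2.8 4.023Traceback (most recent call last):
  File "<stdin>", line 5, in <module>
  File "h.py", line 40, in fit
    best=min((minimize(lambda v:cost(v*[.001,.001,.02]),(np.array(p0)+[a,b,c])/[.001,.001,.02],method="Nelder-Mead") for a in(-.002,.002) for b in(-.002,.002) for c in(-.03,.03)),key=lambda r:r.fun)
  File "h.py", line 40, in <genexpr>
    best=min((minimize(lambda v:cost(v*[.001,.001,.02]),(np.array(p0)+[a,b,c])/[.001,.001,.02],method="Nelder-Mead") for a in(-.002,.002) for b in(-.002,.002) for c in(-.03,.03)),key=lambda r:r.fun)
              ~~~~~~~~^^^^^^^^^^^^^^^^^^^^^^^^^^^^^^^^^^^^^^^^^^^^^^^^^^^^^^^^^^^^^^^^^^^^^^^^^^^^^^^^^^^^^^^^^^^^^^
    res = _minimize_neldermead(fun, x0, args, callback, bounds=bounds,
                               **options)
    fxcc = func(xcc)
    fx = function(np.copy(x), *(wrapper_args + args))
  File "h.py", line 40, in <lambda>
    best=min((minimize(lambda v:cost(v*[.001,.001,.02]),(np.array(p0)+[a,b,c])/[.001,.001,.02],method="Nelder-Mead") for a in(-.002,.002) for b in(-.002,.002) for c in(-.03,.03)),key=lambda r:r.fun)
                                ~~~~^^^^^^^^^^^^^^^^^^^
  File "h.py", line 38, in cost
    q=proj(n,place(S,p)); t+=np.mean(cv2.remap(dts[n],((q[:,0]+.5)*4-.5).astype(np.float32)[None],((q[:,1]+.5)*4-.5).astype(np.float32)[None],cv2.INTER_LINEAR)**2)
  File "h.py", line 13, in proj
    i=camera_info(n);f=240/np.tan(np.radians(i["fov_y"])/2);T=i["T"]
ValueError: time passes only in moves, steps and waits
```

```bash
python3 - <<'E'
s=open("h.py").read()
s=s.replace("from cell import manip, read_camera, camera_info\n","from cell import manip, read_camera, camera_info as _ci\nfrom functools import lru_cache\ncamera_info=lru_cache(None)(_ci)\n",1)
open("h.py","w").write(s)
E
python3 - <<'E'
from h import *
print(manip.state()["time_s"])
t=  {"top":"pics/top0.png"}
res={}
for nm,o,p0 in[("narrow",gauge(20),(.4634,-.0158,-.02)),("wide",gauge(40),(.5035,-.407,.38)),("box",box()[0],(.477,.2304,1.26)),("tongue",box()[1],(.477,.2304,1.26))]:
    p,c=fit(o,p0,t); res[nm]=p; print(nm,p.round(4),np.degrees(p[2]).round(1),round(c,3))
polys=[place(gauge(20),res["narrow"]),place(box()[0],res["box"]),place(box()[1],res["tongue"]),place(gauge(40),res["wide"])]
overlay("pics/top0.png","pics/o1.png","top",polys,130,230,330,330,4)
overlay("pics/top0.png","pics/o2.png","top",polys,320,230,480,330,5)
overlay("pics/side0.png","pics/o3.png","side",polys,180,120,340,250,5)
overlay("pics/side0.png","pics/o4.png","side",polys,240,300,400,400,5)
E
```

```text
0.1
narrow [ 0.4622 -0.016  -0.0406] -2.3 0.284
wide [ 0.5019 -0.4073  0.3844] 22.0 0.243
box [0.4774 0.2296 1.2483] 71.5 0.391
tongue [0.4771 0.2293 1.2479] 71.5 0.024
```

View pics/o1.png

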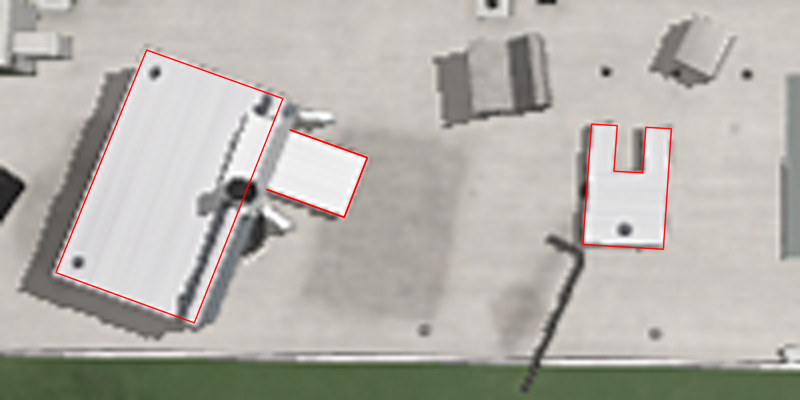

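View pics/o2.png

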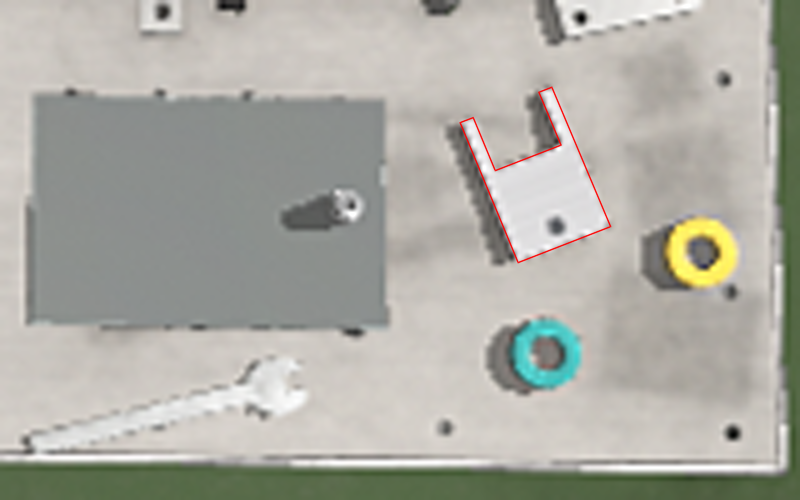

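View pics/o3.png

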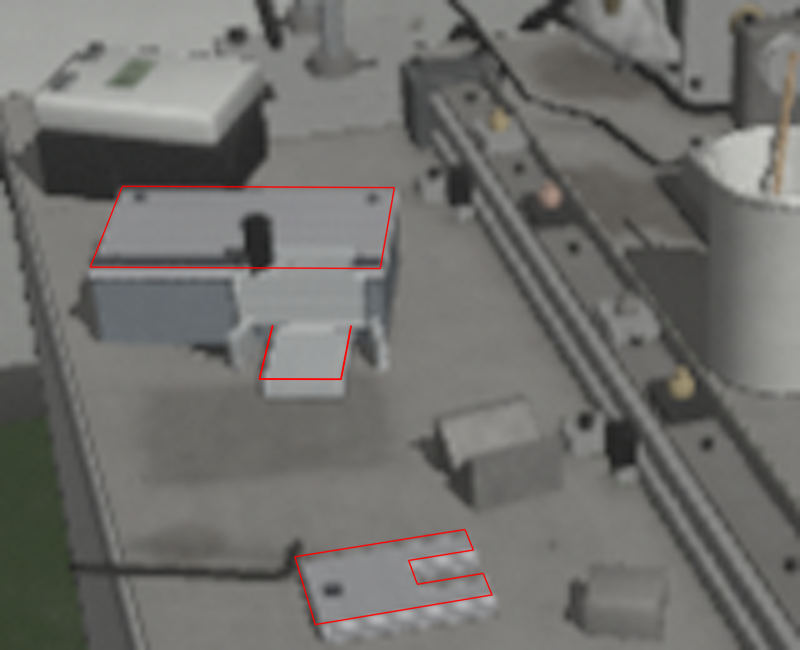

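View pics/o4.png

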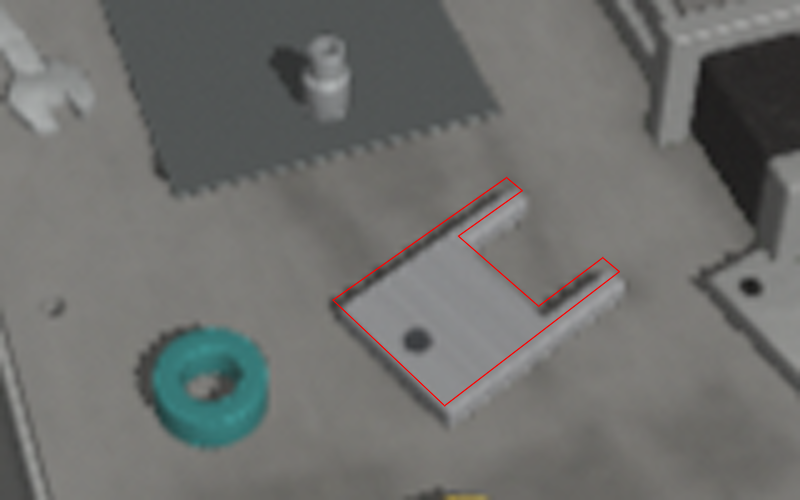

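```bash
cat >> h.py <<'E'
from scipy.spatial.transform import Rotation as Ro
def plan(x,y,z,yaw_deg,label=""):
    """rows' shift (cm) and turn (rad) from the present pose to a tool-down pose with tool x at yaw"""
    s=manip.state();R=s["tool_rot"];a=np.radians(yaw_deg)
    cur=np.arctan2(R[1,0],R[0,0]); a=cur+(a-cur+np.pi/2)%np.pi-np.pi/2
    G=np.array([[np.cos(a),np.sin(a),0],[np.sin(a),-np.cos(a),0],[0,0,-1]])
    print(label,"shift cm",(R.T@(np.array([x,y,z])-s["tool_pos"])*100).round(2).tolist(),"turn",Ro.from_matrix(R.T@G).as_rotvec().round(3).tolist())
def st():
    s=manip.state(); R=s["tool_rot"];print("t",s["time_s"],"pos",s["tool_pos"].round(4),"yaw",np.degrees(np.arctan2(R[1,0],R[0,0])).round(2),"zax",R[:,2].round(3),"F",s["contact_force"].round(1),"open",round(s["opening"],4),"q",s["joints"].round(2))
NAR=(.4622,-.0165,-.0406);WID=(.5019,-.4073,.3844);BOX=(.4772,.2294,1.248)
def at(p,lx,ly=0): c,s=np.cos(p[2]),np.sin(p[2]); return p[0]+c*lx-s*ly,p[1]+s*lx+c*ly
E
python3 - <<'E'
from h import *
print(ray("top",*cpix([(548,237)],130,230,4)[0],.005),ray("top",*cpix([(582,250)],130,230,4)[0],.005))
x,y=at(NAR,-.010); print(x,y)
plan(x,y,.16,87.7)
E
```

```text
[0.42600724 0.03820673 0.005     ] [0.41742954 0.01425056 0.005     ]
0.4522082406679411 -0.016094111529834206
 shift cm [-39.31, 42.46, 14.37] turn [-0.001, 0.001, -0.349]
```

```bash
python3 -m pendant '[[[-39.3,42.5,14.4],[0,0,-0.349],-0.6],[[-39.3,42.5,14.4],[0,0,-0.349],-0.6],[[-39.3,42.5,14.4],[0,0,-0.349],-0.6],[[-39.3,42.5,14.4],[0,0,-0.349],-0.6],[[-39.3,42.5,14.4],[0,0,-0.349],-0.6],[[-39.3,42.5,14.4],[0,0,-0.349],-0.6],[[-39.3,42.5,14.4],[0,0,-0.349],-0.6],[[-39.3,42.5,14.4],[0,0,-0.349],-0.6],[[-39.3,42.5,14.4],[0,0,-0.349],-0.6],[[-39.3,42.5,14.4],[0,0,-0.349],-0.6],[[-39.3,42.5,14.4],[0,0,-0.349],-0.6],[[-39.3,42.5,14.4],[0,0,-0.349],-0.6],[[-39.3,42.5,14.4],[0,0,-0.349],-0.6],[[-39.3,42.5,14.4],[0,0,-0.349],-0.6],[[-39.3,42.5,14.4],[0,0,-0.349],-0.6],[[-39.3,42.5,14.4],[0,0,-0.349],-0.6]]' 40
python3 -c "
from h import *
st(); x,y=at(NAR,-.010); plan(x,y,.085,87.7)"
```

```text
time_s: 1.7
tool_pos: [0.4521, -0.0149, 0.1601]
tool_rot: [[0.038, 0.999, -0.001], [0.999, -0.038, -0.001], [-0.001, -0.001, -1.0]]
contact_force: [0.3, -0.8, -0.5]
opening: 0.068
t 1.7 pos [ 0.4521 -0.0149  0.1601] yaw 87.82 zax [-0.001 -0.001 -1.   ] F [ 0.3 -0.8 -0.5] open 0.068 q [-0.3   0.39  1.78 -0.    0.98 -1.83]
 shift cm [-0.11, 0.02, 7.51] turn [-0.001, 0.001, 0.002]
```

```bash
python3 -m pendant '[[[-0.1,0,4],[0,0,0],-0.6],[[-0.1,0,7.5],[0,0,0],-0.6],[[-0.1,0,7.8],[0,0,0],-0.6],[[-0.1,0,8.0],[0,0,0],-0.6],[[-0.1,0,8.0],[0,0,0],-0.6]]'
python3 - <<'E'
from h import *
st()
for n in("side","top"):
    p,d=read_camera(n); cv2.imwrite(f"pics/{n}1.png",p[:,:,::-1])
crop("pics/side1.png","pics/s1a.png",200,190,320,280,6)
crop("pics/top1.png","pics/t1a.png",220,220,340,310,6)
E
```

```text
time_s: 2.2
tool_pos: [0.4525, -0.0157, 0.0813]
tool_rot: [[0.037, 0.999, 0.001], [0.999, -0.037, -0.002], [-0.002, 0.001, -1.0]]
contact_force: [0.3, 0.0, 0.2]
opening: 0.0684
t 2.2 pos [ 0.4525 -0.0157  0.0813] yaw 87.87 zax [ 0.001 -0.002 -1.   ] F [0.3 0.  0.2] open 0.0684 q [-0.3   0.53  1.86 -0.    0.75 -1.83]
```

View pics/s1a.png

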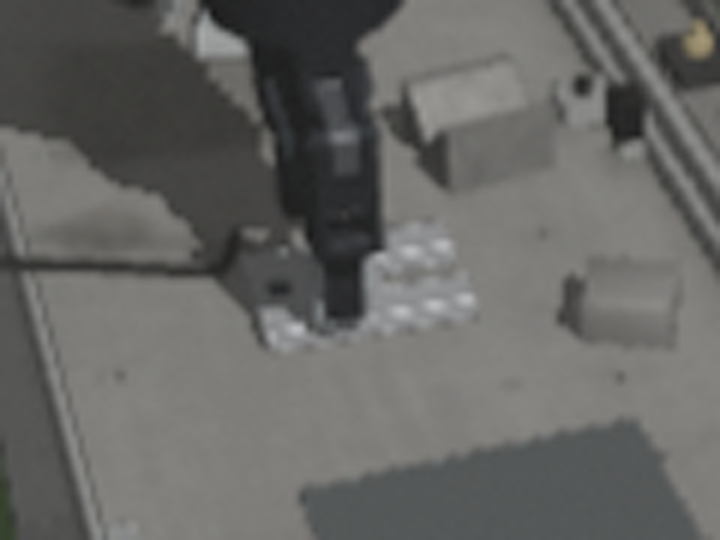

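View pics/t1a.png

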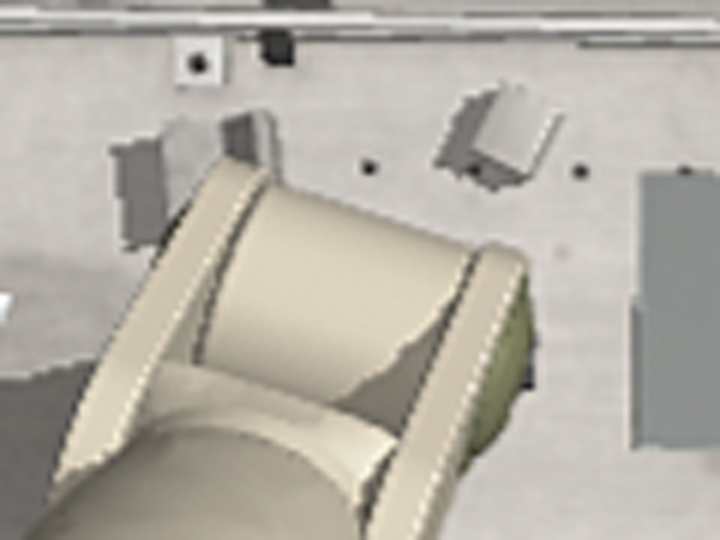

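```bash
python3 - <<'E'
from h import *
for y in(-.05,-.057,-.064):
  print(y,proj("side",[[.4525,y,z] for z in(0,.005,.01,.015,.02)]).round(1).tolist())
E
```

```text
-0.05 [[257.7, 247.0], [257.6, 245.3], [257.4, 243.6], [257.3, 241.9], [257.2, 240.2]]
-0.057 [[258.4, 248.8], [258.3, 247.1], [258.2, 245.4], [258.1, 243.6], [257.9, 241.9]]
-0.064 [[259.2, 250.5], [259.0, 248.8], [258.9, 247.1], [258.8, 245.4], [258.7, 243.7]]
```

```bash
python3 -m pendant '[[[0,0,0.5],[0,0,0],-0.6],[[0,0,1.0],[0,0,0],-0.6],[[0,0,1.0],[0,0,0],-0.3],[[0,0,1.0],[0,0,0],0],[[0,0,1.0],[0,0,0],0.2],[[0,0,1.0],[0,0,0],0.2],[[0,0,1.0],[0,0,0],0.2],[[0,0,1.0],[0,0,0],0.2]]' 60
python3 - <<'E'
from h import *
st()
p,d=read_camera("side"); cv2.imwrite("pics/side2.png",p[:,:,::-1])
crop("pics/side2.png","pics/s2a.png",200,190,320,280,6)
E
```

```text
time_s: 3.1
tool_pos: [0.4524, -0.016, 0.0716]
tool_rot: [[0.038, 0.999, 0.002], [0.999, -0.038, -0.002], [-0.002, 0.002, -1.0]]
contact_force: [-1.8, -0.6, 5.3]
opening: 0.0543
t 3.1 pos [ 0.4524 -0.016   0.0716] yaw 87.84 zax [ 0.002 -0.002 -1.   ] F [-1.8 -0.6  5.3] open 0.0543 q [-0.3   0.55  1.87 -0.    0.72 -1.83]
```

View pics/s2a.png

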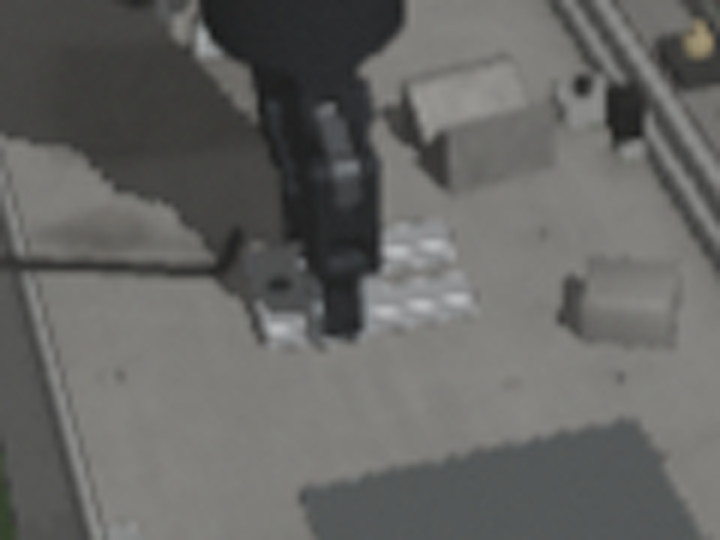

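```bash
python3 -m pendant '[[[0,0,-4],[0,0,0],0.2],[[0,0,-8],[0,0,0],0.2],[[0,0,-8],[0,0,0],0.2],[[0,0,-8],[0,0,0],0.2]]'
python3 - <<'E'
from h import *
st(); plan(.470,-.195,.10,90.2)
p,d=read_camera("side"); cv2.imwrite("pics/side3.png",p[:,:,::-1])
crop("pics/side3.png","pics/s3a.png",200,160,320,250,6)
E
```

```text
time_s: 3.55
tool_pos: [0.4521, -0.0158, 0.1517]
tool_rot: [[0.038, 0.999, 0.002], [0.999, -0.038, -0.002], [-0.002, 0.002, -1.0]]
contact_force: [-0.7, 0.5, -2.6]
opening: 0.0538
t 3.55 pos [ 0.4521 -0.0158  0.1517] yaw 87.84 zax [ 0.002 -0.002 -1.   ] F [-0.7  0.5 -2.6] open 0.0538 q [-0.3   0.4   1.79 -0.    0.95 -1.83]
 shift cm [-17.83, 2.45, 5.2] turn [0.002, 0.002, -0.041]
```

View pics/s3a.png

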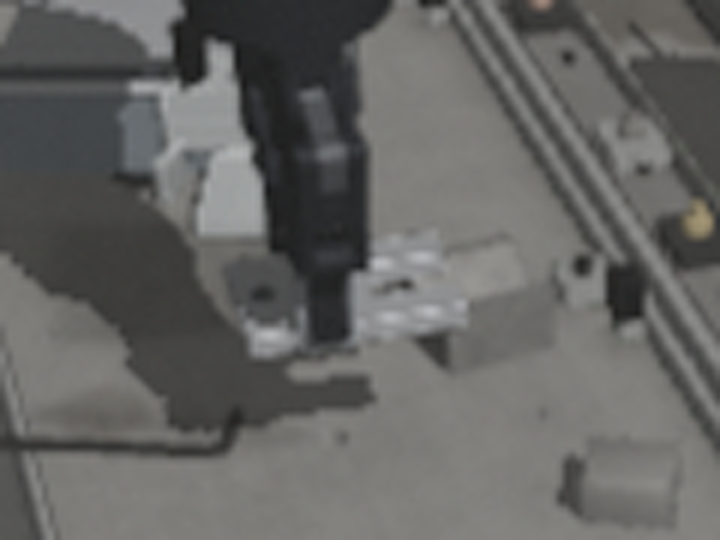

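The gauge is held level. Next I carry it over the mat and lower it.

```bash
python3 -m pendant '[[[-17.8,2.4,2],[0,0,-0.041],0.2],[[-17.8,2.4,2],[0,0,-0.041],0.2],[[-17.8,2.4,2],[0,0,-0.041],0.2],[[-17.8,2.4,2],[0,0,-0.041],0.2],[[-17.8,2.4,2],[0,0,-0.041],0.2],[[-17.8,2.4,4],[0,0,-0.041],0.2],[[-17.8,2.4,6],[0,0,-0.041],0.2],[[-17.8,2.4,7],[0,0,-0.041],0.2],[[-17.8,2.4,7.4],[0,0,-0.041],0.2],[[-17.8,2.4,7.6],[0,0,-0.041],0.2],[[-17.8,2.4,7.7],[0,0,-0.041],0.2],[[-17.8,2.4,7.7],[0,0,-0.041],0.2]]'
python3 -c "
from h import *
st(); plan(.470,-.195,.0736,90.2)"
```

```text
time_s: 4.8
tool_pos: [0.4693, -0.1946, 0.0745]
tool_rot: [[-0.003, 1.0, 0.001], [1.0, 0.003, -0.002], [-0.002, 0.001, -1.0]]
contact_force: [1.0, -0.4, -2.0]
opening: 0.0538
t 4.8 pos [ 0.4693 -0.1946  0.0745] yaw 90.2 zax [ 0.001 -0.002 -1.   ] F [ 1.  -0.4 -2. ] open 0.0538 q [-0.63  0.6   1.71 -0.    0.83 -2.2 ]
 shift cm [-0.04, 0.07, 0.09] turn [0.001, 0.002, -0.0]
```

```bash
python3 -m pendant '[[[0,0,0.1],[0,0,0],0.2],[[0,0,0.1],[0,0,0],0.2],[[0,0,0.1],[0,0,0],-0.65],[[0,0,0.1],[0,0,0],-0.65],[[0,0,0.1],[0,0,0],-0.65],[[0,0,-2],[0,0,0],-0.65],[[0,0,-6],[0,0,0],-0.65],[[0,0,-10],[0,0,0],-0.65],[[0,0,-10],[0,0,0],-0.65]]'
python3 -c "
from h import *
st(); R=at(BOX,0,.02); print(R); plan(R[0],R[1]-.1,.22,71.5)"
```

```text
time_s: 5.7
tool_pos: [0.4705, -0.1953, 0.1791]
tool_rot: [[-0.004, 1.0, 0.009], [1.0, 0.004, -0.007], [-0.007, 0.009, -1.0]]
contact_force: [0.0, -0.5, -0.7]
opening: 0.07
t 5.7 pos [ 0.4705 -0.1953  0.1791] yaw 90.21 zax [ 0.009 -0.007 -1.   ] F [ 0.  -0.5 -0.7] open 0.07 q [-0.63  0.44  1.61 -0.    1.08 -2.2 ]
(np.float64(0.4582329584583476), np.float64(0.23574439399448305))
 shift cm [33.07, -1.08, -4.34] turn [0.01, 0.006, 0.327]
```

```bash
python3 - <<'E'
s=open("h.py").read()
s=s.replace('a=cur+(a-cur+np.pi/2)%np.pi-np.pi/2','a=a if exact else cur+(a-cur+np.pi/2)%np.pi-np.pi/2').replace('yaw_deg,label=""','yaw_deg,label="",exact=True')
open("h.py","w").write(s)
E
python3 - <<'E'
from h import *
k=np.array([.4512,.2320]); c,s=np.cos(BOX[2]),np.sin(BOX[2]); d=k-BOX[:2]; print("knob box coords",d@[c,s],d@[-s,c])
# side view check of the knob top
for z in (.055,.08): print(proj("side",[[.4512,.232,z]]),proj("top",[[.4512,.232,z]]))
plan(.4512,.2320,.20,-18.5)
E
```

```text
knob box coords -0.00578199679241315 0.02548192522343093
[[231.2449238  171.53339305]] [[192.47514754 277.4592454 ]]
[[230.39978093 163.29405368]] [[189.77289206 276.86413526]]
 shift cm [42.72, -1.76, -2.42] turn [0.013, -0.003, 1.897]
```

```bash
python3 - <<'E'
from h import *
def circ(cx,cy,r,z):
    t=np.linspace(0,2*np.pi,40,endpoint=False);return np.c_[cx+r*np.cos(t),cy+r*np.sin(t),np.full(40,z)]
P=[circ(.4512,.232,.008,.08),circ(.4512,.232,.008,.055)]
P+= [place(np.array([(0,-.031,.012),(0,.031,.012)]),BOX), place(np.array([(-.005,-.036,.02),(-.005,.036,.02)]),BOX),place(box()[0],BOX)]
overlay("pics/top0.png","pics/o5.png","top",P,165,250,225,300,12)
overlay("pics/side0.png","pics/o6.png","side",P,195,150,265,205,11)
E
```

```text
(no output)
```

View pics/o5.png

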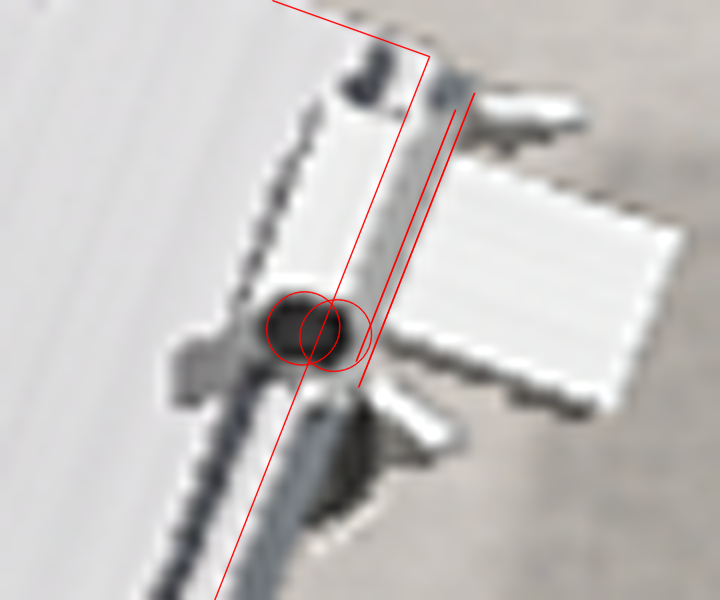

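View pics/o6.png

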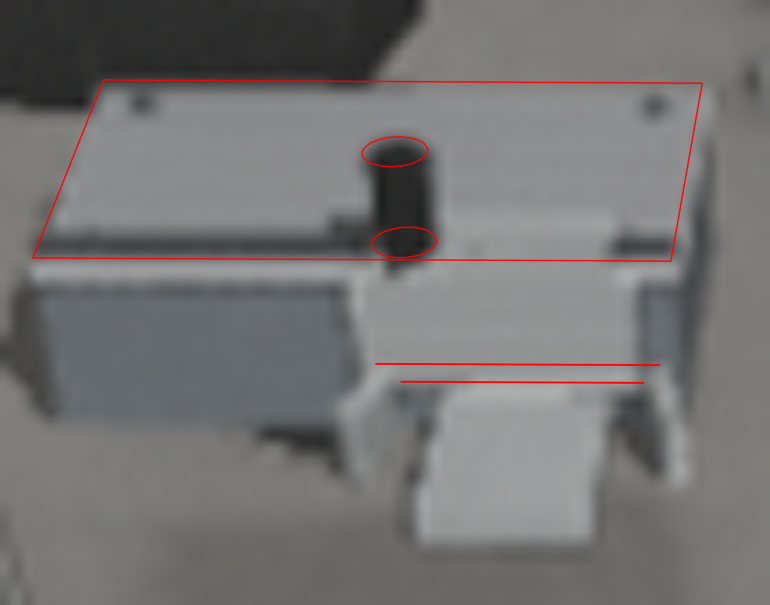

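```bash
python3 -m pendant '[[[42.7,-1.7,-2.4],[0.013,-0.003,1.897],-0.2],[[42.7,-1.7,-2.4],[0.013,-0.003,1.897],-0.2],[[42.7,-1.7,-2.4],[0.013,-0.003,1.897],-0.2],[[42.7,-1.7,-2.4],[0.013,-0.003,1.897],-0.2],[[42.7,-1.7,-2.4],[0.013,-0.003,1.897],-0.2],[[42.7,-1.7,-2.4],[0.013,-0.003,1.897],-0.2],[[42.7,-1.7,-2.4],[0.013,-0.003,1.897],-0.2],[[42.7,-1.7,-2.4],[0.013,-0.003,1.897],-0.2],[[42.7,-1.7,-2.4],[0.013,-0.003,1.897],-0.2],[[42.7,-1.7,-2.4],[0.013,-0.003,1.897],-0.2],[[42.7,-1.7,-2.4],[0.013,-0.003,1.897],-0.2],[[42.7,-1.7,-2.4],[0.013,-0.003,1.897],-0.2],[[42.7,-1.7,-2.4],[0.013,-0.003,1.897],-0.2],[[42.7,-1.7,-2.4],[0.013,-0.003,1.897],-0.2],[[42.7,-1.7,-2.4],[0.013,-0.003,1.897],-0.2],[[42.7,-1.7,-2.4],[0.013,-0.003,1.897],-0.2]]' 20
python3 - <<'E'
from h import *
st(); plan(.4525,.2330,.137,-18.5)
p,d=read_camera("top"); cv2.imwrite("pics/top4.png",p[:,:,::-1])
crop("pics/top4.png","pics/t4a.png",320,230,480,330,5)
x,f=fit(gauge(20,.002),(.480,-.195,0),{"top":"pics/top4.png"}); print(x,f)
E
```

```text
time_s: 7.3
tool_pos: [0.4517, 0.2318, 0.1994]
tool_rot: [[0.949, -0.314, -0.001], [-0.314, -0.949, 0.0], [-0.001, 0.0, -1.0]]
contact_force: [-0.2, 0.6, -0.4]
opening: 0.0512
t 7.3 pos [0.4517 0.2318 0.1994] yaw -18.3 zax [-0.001  0.    -1.   ] F [-0.2  0.6 -0.4] open 0.0512 q [0.24 0.41 1.58 0.   1.15 0.56]
 shift cm [0.04, -0.14, 6.24] turn [0.0, 0.001, 0.003]
[ 4.80556363e-01 -1.92492869e-01  1.69316236e-05] 0.03379946947097778
```

View pics/t4a.png

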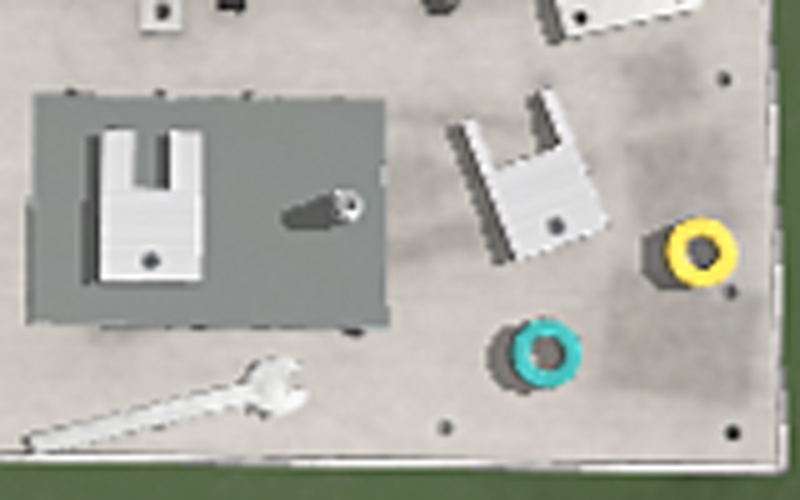

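Narrow gauge lies squarely on the mat (crop (150,205)); turned part is still at (347,205). Next the knob.

```bash
python3 -m pendant '[[[0.1,0,3],[0,0,0],-0.2],[[0.1,0,5],[0,0,0],-0.2],[[0.1,0,6.2],[0,0,0],-0.2],[[0.1,0,6.2],[0,0,0],-0.2]]'
python3 - <<'E'
from h import *
st()
p,d=read_camera("side"); cv2.imwrite("pics/side5.png",p[:,:,::-1])
crop("pics/side5.png","pics/s5a.png",180,120,300,210,6)
E
```

```text
time_s: 7.75
tool_pos: [0.4521, 0.2313, 0.1361]
tool_rot: [[0.95, -0.313, -0.004], [-0.313, -0.95, -0.001], [-0.003, 0.002, -1.0]]
contact_force: [0.5, 0.9, -0.4]
opening: 0.051
t 7.75 pos [0.4521 0.2313 0.1361] yaw -18.23 zax [-0.004 -0.001 -1.   ] F [ 0.5  0.9 -0.4] open 0.051 q [0.24 0.5  1.65 0.   0.99 0.56]
```

View pics/s5a.png

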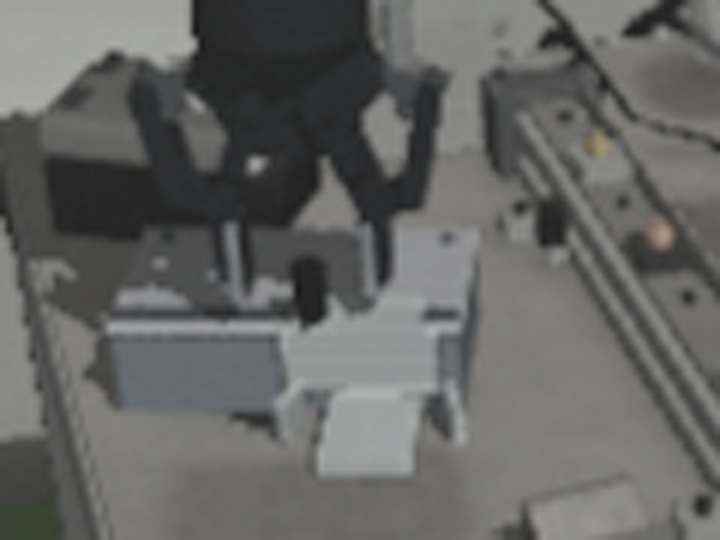

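```bash
python3 -m pendant '[[[0,0,0],[0,0,0],0.2],[[0,0,0],[0,0,0],0.6],[[0,0,0],[0,0,0],0.8],[[0,0,0],[0,0,0],0.8],[[0,0,0],[0,0,0],0.8]]' 25
python3 -c "
from h import *
st()"
```

```text
time_s: 8.3
tool_pos: [0.4528, 0.2315, 0.1379]
tool_rot: [[0.95, -0.313, -0.0], [-0.313, -0.95, 0.0], [-0.0, 0.0, -1.0]]
contact_force: [-1.3, -0.2, 5.7]
opening: 0.0144
t 8.3 pos [0.4528 0.2315 0.1379] yaw -18.24 zax [-0.  0. -1.] F [-1.3 -0.2  5.7] open 0.0144 q [0.24 0.5  1.65 0.   0.99 0.56]
```

```bash
python3 -m pendant '[[[-1,0,-0.2],[0,0,0],0.8],[[-2.5,0,-0.2],[0,0,0],0.8],[[-4,0,-0.2],[0,0,0],0.8],[[-5.5,0,-0.2],[0,0,0],0.8],[[-6.6,0,-0.2],[0,0,0],0.8],[[-7.2,0,-0.2],[0,0,0],0.8],[[-7.4,0,-0.2],[0,0,0],0.8],[[-7.5,0,-0.2],[0,0,0],0.8],[[-7.5,0,-0.2],[0,0,0],0.8]]'
python3 -c "
from h import *
st()"
```

```text
time_s: 9.2
tool_pos: [0.3848, 0.2542, 0.1391]
tool_rot: [[0.95, -0.312, 0.008], [-0.312, -0.95, -0.002], [0.008, -0.001, -1.0]]
contact_force: [22.9, -8.9, -28.9]
opening: 0.0146
t 9.2 pos [0.3848 0.2542 0.1391] yaw -18.21 zax [ 0.008 -0.002 -1.   ] F [ 22.9  -8.9 -28.9] open 0.0146 q [ 0.33  0.44  1.78 -0.    0.92  0.65]
```

```bash
python3 -m pendant '[[[0.1,0,0],[0,0,0],0.2],[[0.1,0,0],[0,0,0],-0.2],[[0.1,0,0],[0,0,0],-0.2],[[0.1,0,-4],[0,0,0],-0.2],[[0.1,0,-8],[0,0,0],-0.2],[[0.1,0,-9],[0,0,0],-0.2]]'
python3 - <<'E'
from h import *
st()
# wide: camera y bias about -2.5mm
W=(.5019,-.4095,.3844); x,y=at(W,-.018); print(x,y); plan(x,y,.18,22.0-90)
E
```

```text
time_s: 9.8
tool_pos: [0.3853, 0.2546, 0.2328]
tool_rot: [[0.95, -0.312, 0.014], [-0.312, -0.95, 0.001], [0.013, -0.005, -1.0]]
contact_force: [0.6, -0.0, 0.0]
opening: 0.0514
t 9.8 pos [0.3853 0.2546 0.2328] yaw -18.18 zax [ 0.014  0.001 -1.   ] F [ 0.6 -0.   0. ] open 0.0514 q [ 0.33  0.3   1.66 -0.    1.18  0.65]
0.485213575176276 -0.4162500538221711
 shift cm [30.35, 60.65, 5.36] turn [-0.01, -0.01, 0.87]
```

```bash
python3 -m pendant '[[[30.3,60.6,5.3],[-0.01,-0.01,0.87],-0.65],[[30.3,60.6,5.3],[-0.01,-0.01,0.87],-0.65],[[30.3,60.6,5.3],[-0.01,-0.01,0.87],-0.65],[[30.3,60.6,5.3],[-0.01,-0.01,0.87],-0.65],[[30.3,60.6,5.3],[-0.01,-0.01,0.87],-0.65],[[30.3,60.6,5.3],[-0.01,-0.01,0.87],-0.65],[[30.3,60.6,5.3],[-0.01,-0.01,0.87],-0.65],[[30.3,60.6,5.3],[-0.01,-0.01,0.87],-0.65],[[30.3,60.6,5.3],[-0.01,-0.01,0.87],-0.65],[[30.3,60.6,5.3],[-0.01,-0.01,0.87],-0.65],[[30.3,60.6,5.3],[-0.01,-0.01,0.87],-0.65],[[30.3,60.6,5.3],[-0.01,-0.01,0.87],-0.65],[[30.3,60.6,5.3],[-0.01,-0.01,0.87],-0.65],[[30.3,60.6,5.3],[-0.01,-0.01,0.87],-0.65],[[30.3,60.6,5.3],[-0.01,-0.01,0.87],-0.65],[[30.3,60.6,5.3],[-0.01,-0.01,0.87],-0.65],[[30.3,60.6,5.3],[-0.01,-0.01,0.87],-0.65],[[30.3,60.6,5.3],[-0.01,-0.01,0.87],-0.65],[[30.3,60.6,5.3],[-0.01,-0.01,0.87],-0.65]]' 60
python3 - <<'E'
from h import *
st()
W=(.5019,-.4095,.3844); x,y=at(W,-.018); plan(x,y,.0715,22.0-90)
p,d=read_camera("top"); cv2.imwrite("pics/top6.png",p[:,:,::-1])
crop("pics/top6.png","pics/t6a.png",130,230,330,330,4)
E
```

```text
time_s: 11.7
tool_pos: [0.4851, -0.4147, 0.181]
tool_rot: [[0.375, -0.927, 0.0], [-0.927, -0.375, 0.0], [-0.0, -0.0, -1.0]]
contact_force: [0.1, 0.6, -0.4]
opening: 0.0704
t 11.7 pos [ 0.4851 -0.4147  0.181 ] yaw -67.96 zax [ 0.  0. -1.] F [ 0.1  0.6 -0.4] open 0.0704 q [-0.89  0.64  1.22  0.    1.29  0.29]
 shift cm [0.15, 0.05, 10.95] turn [-0.0, 0.0, 0.001]
```

View pics/t6a.png

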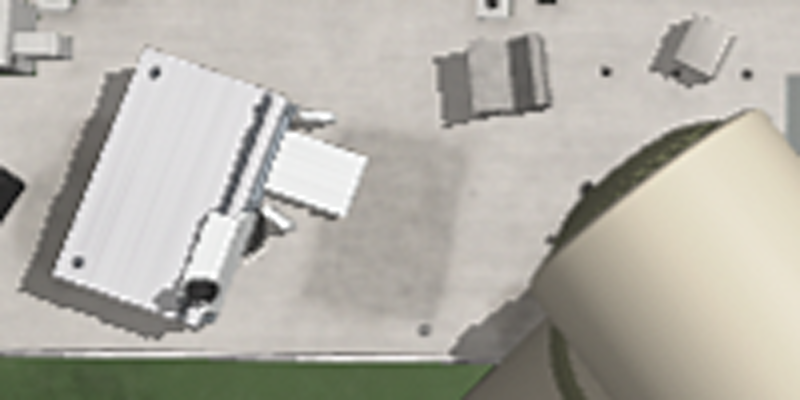

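Shutter is fully aside (knob moved from crop (241,189) to (203,290), about 72 mm). Next, grip the wide gauge.

```bash
python3 -m pendant '[[[0.1,0,4],[0,0,0],-0.65],[[0.1,0,8],[0,0,0],-0.65],[[0.1,0,10],[0,0,0],-0.65],[[0.1,0,10.7],[0,0,0],-0.65],[[0.1,0,10.9],[0,0,0],-0.65],[[0.1,0,10.9],[0,0,0],-0.3],[[0.1,0,10.9],[0,0,0],0],[[0.1,0,10.9],[0,0,0],0.2],[[0.1,0,10.9],[0,0,0],0.2],[[0.1,0,10.9],[0,0,0],0.2],[[0.1,0,10.9],[0,0,0],0.2]]' 60
python3 - <<'E'
from h import *
st()
p,d=read_camera("side"); cv2.imwrite("pics/side7.png",p[:,:,::-1])
crop("pics/side7.png","pics/s7a.png",270,290,390,380,6)
E
```

```text
time_s: 12.85
tool_pos: [0.486, -0.4163, 0.0738]
tool_rot: [[0.375, -0.927, 0.002], [-0.927, -0.375, -0.002], [0.003, -0.001, -1.0]]
contact_force: [-0.8, 0.3, 5.6]
opening: 0.0537
t 12.85 pos [ 0.486  -0.4163  0.0738] yaw -67.97 zax [ 0.002 -0.002 -1.   ] F [-0.8  0.3  5.6] open 0.0537 q [-0.89  0.76  1.31  0.    1.06  0.29]
```

View pics/s7a.png

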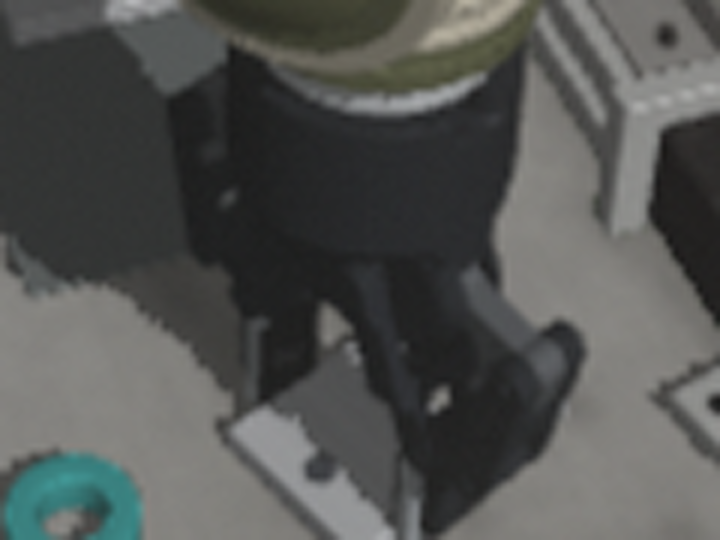

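```bash
python3 -m pendant '[[[0,0,-4],[0,0,0],0.2],[[0,0,-8],[0,0,0],0.2],[[0,0,-9],[0,0,0],0.2],[[0,0,-9],[0,0,0],0.2]]'
python3 - <<'E'
from h import *
st()
B=(.4772,.2273,1.248); x,y=at(B,-.10); plan(x,y,.15,71.5-90)
for c in [(440,122),(548,105),(470,40),(540,33)]: print(ray("top",*cpix([c],130,230,4)[0],.02))
E
```

```text
time_s: 13.3
tool_pos: [0.486, -0.4163, 0.1655]
tool_rot: [[0.375, -0.927, 0.004], [-0.927, -0.375, -0.005], [0.006, -0.002, -1.0]]
contact_force: [-0.4, -0.9, -2.6]
opening: 0.0539
t 13.3 pos [ 0.486  -0.4163  0.1655] yaw -67.97 zax [ 0.004 -0.005 -1.   ] F [-0.4 -0.9 -2.6] open 0.0539 q [-0.89  0.65  1.23  0.    1.25  0.29]
 shift cm [-52.4, -16.83, 1.26] turn [0.001, -0.007, -0.863]
[0.50356097 0.11410099 0.02      ]
[0.51676521 0.03959611 0.02      ]
[0.5614356  0.09567147 0.02      ]
[0.5672624  0.04696988 0.02      ]
```

```bash
python3 -m pendant '[[[-52.4,-16.8,1.2],[0,-0.007,-0.863],0.2],[[-52.4,-16.8,1.2],[0,-0.007,-0.863],0.2],[[-52.4,-16.8,1.2],[0,-0.007,-0.863],0.2],[[-52.4,-16.8,1.2],[0,-0.007,-0.863],0.2],[[-52.4,-16.8,1.2],[0,-0.007,-0.863],0.2],[[-52.4,-16.8,1.2],[0,-0.007,-0.863],0.2],[[-52.4,-16.8,1.2],[0,-0.007,-0.863],0.2],[[-52.4,-16.8,1.2],[0,-0.007,-0.863],0.2],[[-52.4,-16.8,1.2],[0,-0.007,-0.863],0.2],[[-52.4,-16.8,1.2],[0,-0.007,-0.863],0.2],[[-52.4,-16.8,1.2],[0,-0.007,-0.863],0.2],[[-52.4,-16.8,1.2],[0,-0.007,-0.863],0.2],[[-52.4,-16.8,1.2],[0,-0.007,-0.863],0.2],[[-52.4,-16.8,1.2],[0,-0.007,-0.863],0.2],[[-52.4,-16.8,1.2],[0,-0.007,-0.863],0.2],[[-52.4,-16.8,1.2],[0,-0.007,-0.863],0.2]]'
python3 - <<'E'
from h import *
st()
B=(.4772,.2273,1.248); x,y=at(B,-.094); plan(x,y,.0895,71.5-90)
x,y=at(B,-.048); plan(x,y,.0885,71.5-90)
E
```

```text
time_s: 14.9
tool_pos: [0.4454, 0.1313, 0.1504]
tool_rot: [[0.948, -0.32, -0.001], [-0.32, -0.948, -0.0], [-0.001, 0.001, -1.0]]
contact_force: [0.5, 0.0, -2.1]
opening: 0.0537
t 14.9 pos [0.4454 0.1313 0.1504] yaw -18.64 zax [-0.001 -0.    -1.   ] F [ 0.5  0.  -2.1] open 0.0537 q [ 0.03  0.42  1.76 -0.    0.96  0.36]
 shift cm [-0.02, -0.71, 6.09] turn [0.001, 0.001, -0.002]
 shift cm [-0.04, -5.31, 6.19] turn [0.001, 0.001, -0.002]
```

```bash
python3 -m pendant '[[[0,-0.6,3],[0,0,-0.002],0.2],[[0,-0.6,5],[0,0,-0.002],0.2],[[0,-0.6,6.0],[0,0,-0.002],0.2],[[0,-0.6,6.0],[0,0,-0.002],0.2],[[0,-0.6,6.0],[0,0,-0.002],0.2]]'
python3 - <<'E'
from h import *
st()
p,d=read_camera("side"); cv2.imwrite("pics/side8.png",p[:,:,::-1])
crop("pics/side8.png","pics/s8a.png",180,120,300,210,6)
p,d=read_camera("top"); cv2.imwrite("pics/top8.png",p[:,:,::-1])
crop("pics/top8.png","pics/t8a.png",150,220,270,310,6)
E
```

```text
time_s: 15.4
tool_pos: [0.4476, 0.1367, 0.091]
tool_rot: [[0.948, -0.318, -0.0], [-0.318, -0.948, -0.0], [-0.0, 0.0, -1.0]]
contact_force: [-0.4, -0.8, -0.8]
opening: 0.0537
t 15.4 pos [0.4476 0.1367 0.091 ] yaw -18.56 zax [-0. -0. -1.] F [-0.4 -0.8 -0.8] open 0.0537 q [ 0.04  0.53  1.81 -0.    0.8   0.37]
```

View pics/s8a.png

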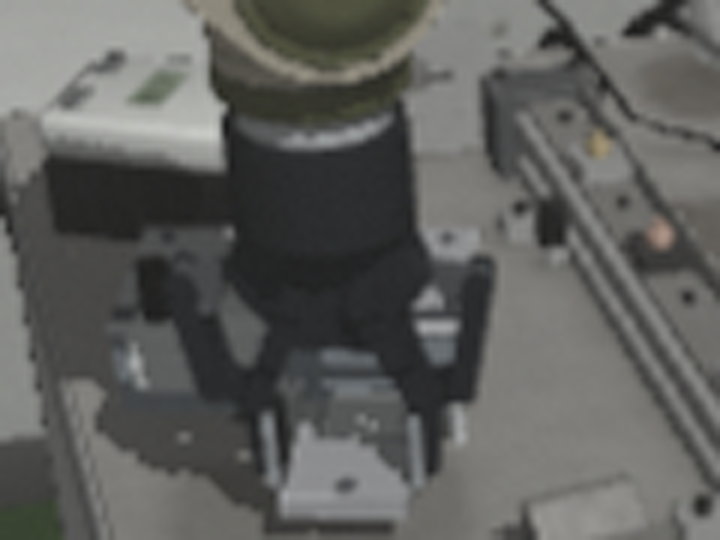

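View pics/t8a.png

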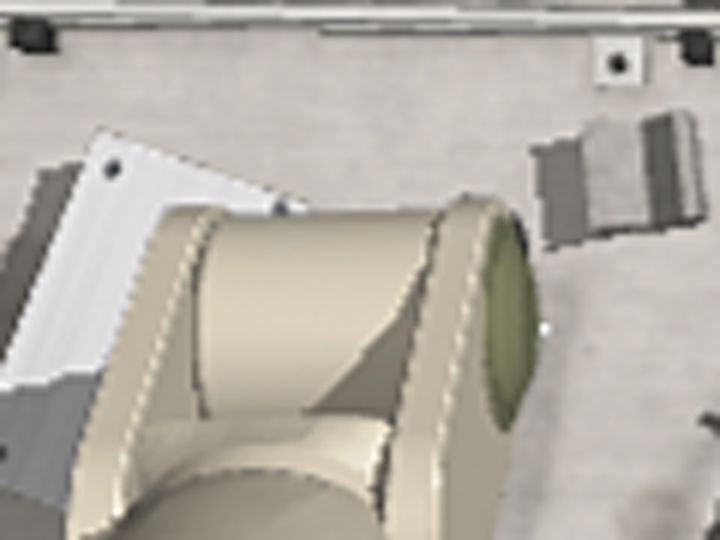

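```bash
python3 -m pendant '[[[0,0,0.35],[0,0,0],0.2],[[0,0,0.35],[0,0,0],0.2],[[0,-1,0.35],[0,0,0],0.2],[[0,-2,0.35],[0,0,0],0.2],[[0,-3,0.35],[0,0,0],0.2],[[0,-3.5,0.35],[0,0,0],0.2]]'
python3 - <<'E'
from h import *
st()
s=manip.state();B=(.4772,.2273,1.248);c,n=np.cos(B[2]),np.sin(B[2]);d=s["tool_pos"][:2]-B[:2];print(d@[c,n],d@[-n,c],s["moment"])
E
```

```text
time_s: 16.1
tool_pos: [0.4592, 0.1713, 0.0878]
tool_rot: [[0.948, -0.317, 0.001], [-0.317, -0.948, -0.0], [0.001, -0.0, -1.0]]
contact_force: [-0.4, -0.2, -2.9]
opening: 0.0535
t 16.1 pos [0.4592 0.1713 0.0878] yaw -18.48 zax [ 0.001 -0.    -1.   ] F [-0.4 -0.2 -2.9] open 0.0535 q [ 0.12  0.56  1.75 -0.    0.83  0.44]
-0.058801319609273206 -0.0006399182363621581 [-0.00430864 -0.00039037 -0.05617797]
```

```bash
python3 -m pendant '[[[0,-0.4,0],[0,0,0],0.2],[[0,-0.8,0],[0,0,0],0.2],[[0,-1.1,0],[0,0,0],0.2],[[0,-1.1,0],[0,0,0],0.2]]'
python3 - <<'E'
from h import *
st()
p,d=read_camera("side"); cv2.imwrite("pics/side9.png",p[:,:,::-1])
crop("pics/side9.png","pics/s9a.png",180,120,300,210,6)
E
```

```text
time_s: 16.5
tool_pos: [0.4627, 0.182, 0.0878]
tool_rot: [[0.949, -0.317, 0.001], [-0.317, -0.949, -0.0], [0.001, -0.0, -1.0]]
contact_force: [-0.9, 0.8, -2.1]
opening: 0.0534
t 16.5 pos [0.4627 0.182  0.0878] yaw -18.46 zax [ 0.001 -0.    -1.   ] F [-0.9  0.8 -2.1] open 0.0534 q [ 0.14  0.57  1.73 -0.    0.84  0.46]
```

View pics/s9a.png

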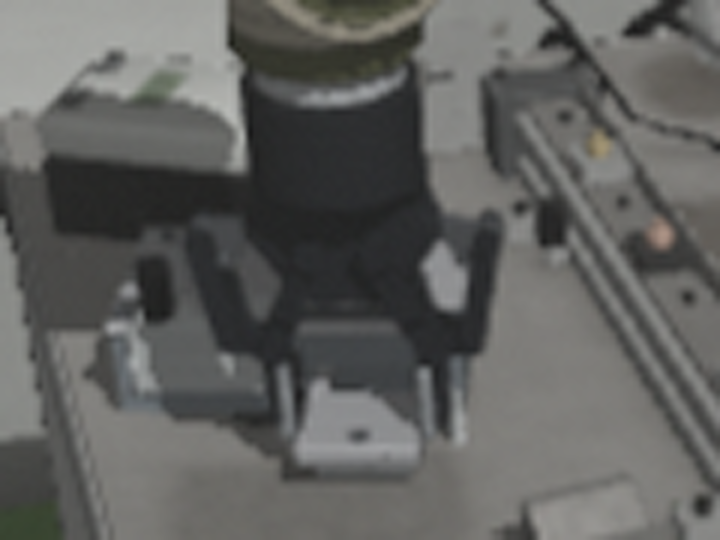

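```bash
python3 -m pendant '[[[0,0,0.15],[0,0,0],0.2],[[0,0,0.2],[0,0,0],-0.1],[[0,0,0.2],[0,0,0],-0.5],[[0,0,0.2],[0,0,0],-0.5],[[0,0,-2],[0,0,0],-0.5],[[0,0,-6],[0,0,0],-0.5],[[0,3,-6],[0,0,0],1],[[0,5.2,-6],[0,0,0],1],[[0,5.2,-6],[0,0,0],1],[[0,5.2,-6],[0,0,0],1],[[0,5.2,-6],[0,0,0],1]]'
python3 - <<'E'
from h import *
st()
p,d=read_camera("side"); cv2.imwrite("pics/side10.png",p[:,:,::-1])
crop("pics/side10.png","pics/s10a.png",180,120,300,210,6)
E
```

```text
time_s: 17.65
tool_pos: [0.4464, 0.1329, 0.1478]
tool_rot: [[0.949, -0.317, 0.001], [-0.317, -0.949, -0.0], [0.001, -0.0, -1.0]]
contact_force: [-0.6, -0.1, 0.4]
opening: 0.0003
t 17.65 pos [0.4464 0.1329 0.1478] yaw -18.45 zax [ 0.001 -0.    -1.   ] F [-0.6 -0.1  0.4] open 0.0003 q [ 0.03  0.43  1.76 -0.    0.96  0.36]
```

View pics/s10a.png

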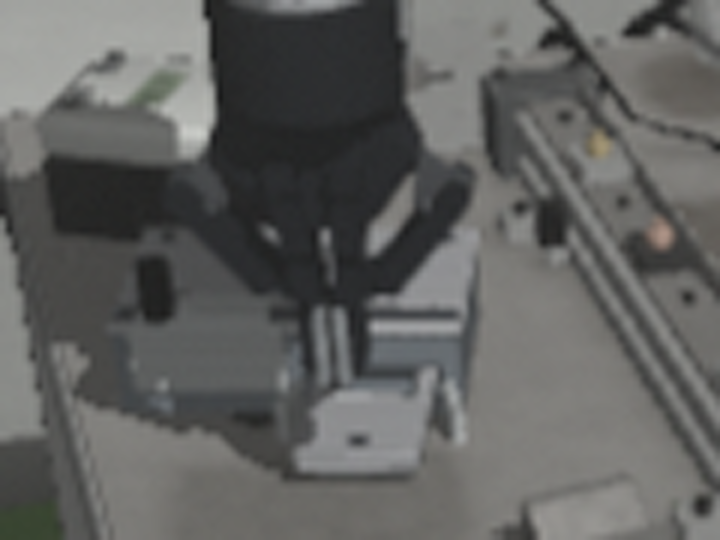

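```bash
python3 -m pendant '[[[0,0,3],[0,0,0],1],[[0,0,5.5],[0,0,0],1],[[0,0,5.9],[0,0,0],1],[[0,0,5.9],[0,0,0],1],[[0,-1,5.9],[0,0,0],1],[[0,-2,5.9],[0,0,0],1],[[0,-3,5.9],[0,0,0],1],[[0,-4,5.9],[0,0,0],1],[[0,-5,5.9],[0,0,0],1]]'
python3 - <<'E'
from h import *
st()
s=manip.state();B=(.4772,.2273,1.248);c,n=np.cos(B[2]),np.sin(B[2]);d=s["tool_pos"][:2]-B[:2];print(d@[c,n],d@[-n,c])
p,d=read_camera("side"); cv2.imwrite("pics/side11.png",p[:,:,::-1])
crop("pics/side11.png","pics/s11a.png",180,120,300,210,6)
E
```

```text
time_s: 18.6
tool_pos: [0.4625, 0.1814, 0.089]
tool_rot: [[0.949, -0.316, 0.002], [-0.316, -0.949, -0.0], [0.002, -0.0, -1.0]]
contact_force: [-0.3, -2.6, 1.2]
opening: -0.0001
t 18.6 pos [0.4625 0.1814 0.089 ] yaw -18.41 zax [ 0.002 -0.    -1.   ] F [-0.3 -2.6  1.2] open -0.0001 q [ 0.14  0.57  1.73 -0.    0.84  0.46]
-0.048177246777073156 -0.0006033731833205965
```

View pics/s11a.png

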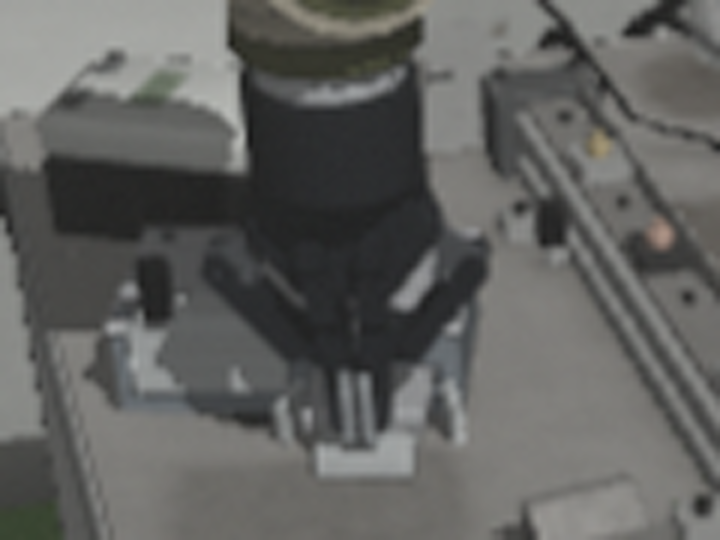

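```bash
python3 -m pendant '[[[0,-0.8,0],[0,0,0],1],[[0,-1.6,0],[0,0,0],1],[[0,-2.2,0],[0,0,0],1],[[0,-2.5,0],[0,0,0],1],[[0,-2.5,0],[0,0,0],1]]'
python3 - <<'E'
from h import *
st()
s=manip.state();B=(.4772,.2273,1.248);c,n=np.cos(B[2]),np.sin(B[2]);d=s["tool_pos"][:2]-B[:2];print(d@[c,n],d@[-n,c])
E
python3 -m pendant '[[[0,-0.3,0],[0,0,0],1],[[0,-0.5,0],[0,0,0],1],[[0,-0.7,0],[0,0,0],1],[[0,-0.7,0],[0,0,0],1]]'
```

```text
time_s: 19.15
tool_pos: [0.4709, 0.2064, 0.089]
tool_rot: [[0.949, -0.315, 0.003], [-0.315, -0.949, 0.001], [0.002, -0.002, -1.0]]
contact_force: [-0.0, -0.3, 0.4]
opening: -0.0003
t 19.15 pos [0.4709 0.2064 0.089 ] yaw -18.37 zax [ 0.003  0.001 -1.   ] F [-0.  -0.3  0.4] open -0.0003 q [0.18 0.59 1.68 0.   0.87 0.5 ]
-0.021767591517909527 -0.0006650531577480539
time_s: 19.55
tool_pos: [0.4732, 0.2133, 0.089]
tool_rot: [[0.949, -0.315, 0.003], [-0.315, -0.949, 0.001], [0.003, -0.002, -1.0]]
contact_force: [0.3, -0.1, -0.3]
opening: -0.0001
```

```bash
python3 -m pendant '[[[0,-0.2,0],[0,0,0],1],[[0,-0.35,0],[0,0,0],1],[[0,-0.35,0],[0,0,0],1]]'
python3 - <<'E'
from h import *
st()
p,d=read_camera("side"); cv2.imwrite("pics/side12.png",p[:,:,::-1])
crop("pics/side12.png","pics/s12a.png",180,120,300,210,6)
E
```

```text
time_s: 19.85
tool_pos: [0.4741, 0.2158, 0.089]
tool_rot: [[0.949, -0.315, 0.002], [-0.315, -0.949, -0.001], [0.002, 0.0, -1.0]]
contact_force: [-2.1, -8.8, 2.3]
opening: 0.0
t 19.85 pos [0.4741 0.2158 0.089 ] yaw -18.35 zax [ 0.002 -0.001 -1.   ] F [-2.1 -8.8  2.3] open 0.0 q [ 0.2   0.59  1.66 -0.    0.89  0.52]
```

View pics/s12a.png

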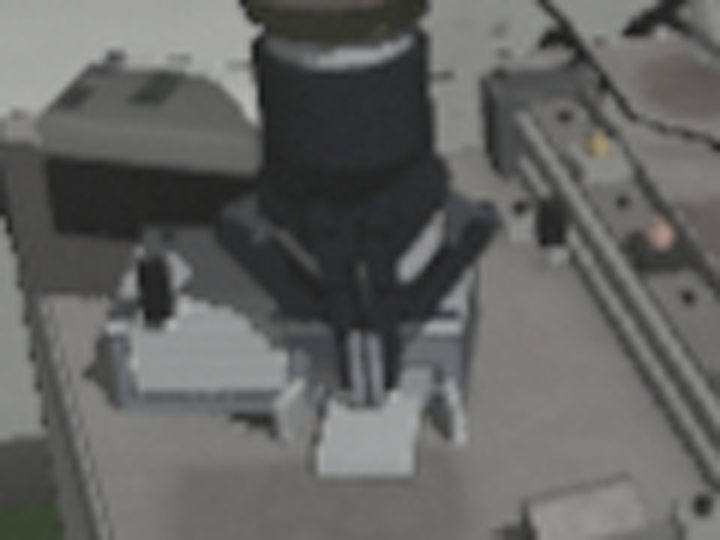

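```bash
python3 -m pendant '[[[0,-0.1,0],[0,0,0],1],[[0,-0.15,0],[0,0,0],1],[[0,-0.15,0],[0,0,0],1]]'
python3 -m pendant '[[[0,1,0],[0,0,0],1],[[0,3,0],[0,0,0],1],[[0,6,0],[0,0,0],1],[[0,9,-3],[0,0,0],1],[[0,9,-8],[0,0,0],1],[[-7,15,-14],[0,0,0],1],[[-7,20,-14],[0,0,0],1],[[-7,20,-14],[0,0,0],1],[[-7,20,-14],[0,0,0],1]]'
python3 - <<'E'
from h import *
st()
for n in("side","top"):
    p,d=read_camera(n); cv2.imwrite(f"pics/{n}13.png",p[:,:,::-1]); np.save(f"pics/{n}13.npy",d)
crop("pics/side13.png","pics/s13a.png",190,140,280,208,8)
crop("pics/top13.png","pics/t13a.png",140,240,240,315,8)
E
```

```text
time_s: 20.2
tool_pos: [0.4742, 0.216, 0.089]
tool_rot: [[0.949, -0.315, 0.0], [-0.315, -0.949, -0.004], [0.001, 0.003, -1.0]]
contact_force: [-1.8, -13.0, 4.3]
opening: -0.0001
time_s: 21.1
tool_pos: [0.3425, 0.0468, 0.231]
tool_rot: [[0.948, -0.318, 0.003], [-0.318, -0.948, -0.004], [0.004, 0.003, -1.0]]
contact_force: [0.4, -0.3, -0.8]
opening: 0.0002
t 21.1 pos [0.3425 0.0468 0.231 ] yaw -18.55 zax [ 0.003 -0.004 -1.   ] F [ 0.4 -0.3 -0.8] open 0.0002 q [-0.21  0.11  1.93 -0.    1.11  0.12]
```

View pics/s13a.png

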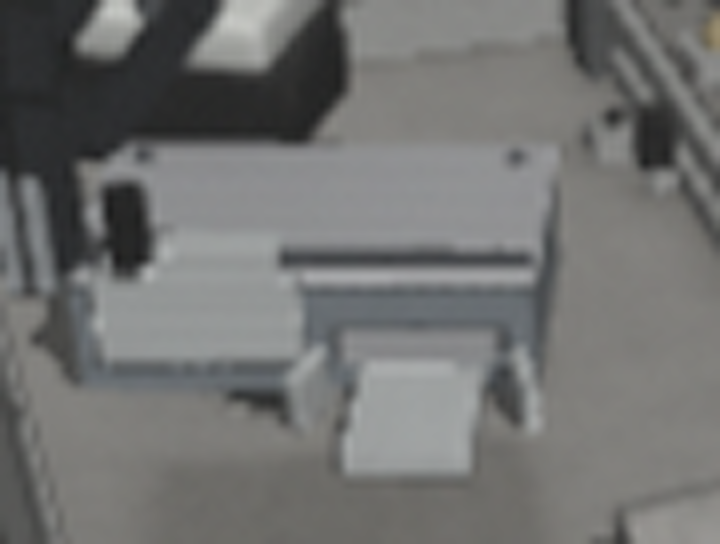

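View pics/t13a.png

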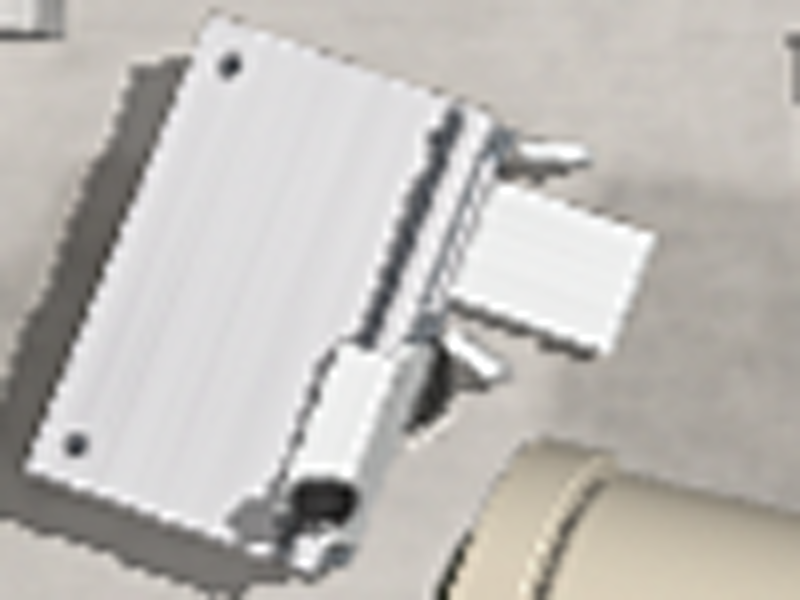

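```bash
python3 - <<'E'
from h import *
B=(.4772,.2285,1.248)
def pr(n,x,y,z,x0,y0,s):
    q=proj(n,place(np.array([[x,y,z]])/1000.,B))[0]; return ((q-[x0,y0]+.5)*s-.5).round(0).tolist()
for P in [(-60,-22,12),(-60,22,12),(0,-22,12),(0,22,12),(-8,0,12),(0,0,12),(0,0,22),(-5,0,22),(0,0,26),(0,-40,0),(0,120,0),(0,-40,47),(0,31,12),(0,-31,12)]:
    print(P,pr("side",*P,190,140,8),pr("top",*P,140,240,8))
E
python3 - <<'E'
from h import *
crop("pics/side13.png","pics/s13b.png",220,165,265,203,16)
E
```

```text
(-60, -22, 12) [466.0, 447.0] [657.0, 234.0]
(-60, 22, 12) [335.0, 447.0] [610.0, 354.0]
(0, -22, 12) [483.0, 359.0] [496.0, 177.0]
(0, 22, 12) [357.0, 358.0] [449.0, 296.0]
(-8, 0, 12) [417.0, 370.0] [494.0, 244.0]
(0, 0, 12) [420.0, 359.0] [473.0, 236.0]
(0, 0, 22) [418.0, 334.0] [465.0, 234.0]
(-5, 0, 22) [416.0, 341.0] [478.0, 239.0]
(0, 0, 26) [417.0, 324.0] [462.0, 233.0]
(0, -40, 0) [536.0, 389.0] [524.0, 132.0]
(0, 120, 0) [82.0, 387.0] [354.0, 565.0]
(0, -40, 47) [528.0, 271.0] [489.0, 117.0]
(0, 31, 12) [332.0, 358.0] [440.0, 320.0]
(0, -31, 12) [508.0, 359.0] [506.0, 153.0]
```

View pics/s13b.png

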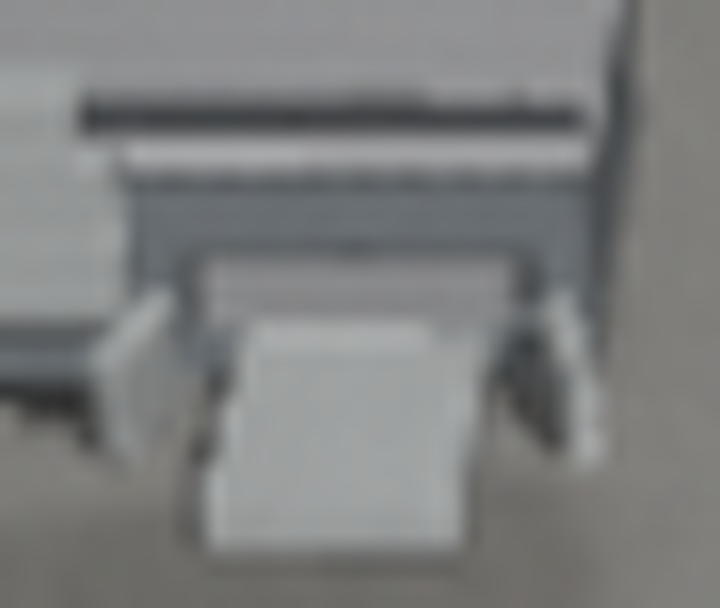

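```bash
python3 - <<'E'
from h import *
d=np.load("pics/side13.npy"); B=(.4772,.2285,1.248); c,n=np.cos(B[2]),np.sin(B[2])
def bx(u,v):
    p=dep("side",u,v,d); e=p[:2]-B[:2]; return [round(1000*float(a),1) for a in (e@[c,n],e@[-n,c],p[2])]
print("front face"); 
for u in (230,235,241,247,252): print(u,[bx(u,v) for v in (177,178,179)])
print("end face")
for u in (235,239,242,245,249): print(u,[bx(u,v) for v in range(180,187)])
print("rail")
for u in (235,242,250): print(u,[bx(u,v) for v in range(172,177)])
E
```

```text
front face
230 [[2.3, 32.1, 34.1], [-5.1, 31.0, 35.0], [-1.3, 32.0, 29.8]]
235 [[1.4, 18.0, 34.6], [-1.5, 17.8, 33.1], [-2.8, 17.9, 30.6]]
241 [[-0.3, 1.1, 35.7], [-3.6, 0.8, 34.3], [-1.2, 1.4, 29.8]]
247 [[-0.6, -15.6, 35.9], [1.9, -15.1, 31.4], [-1.8, -15.3, 30.3]]
252 [[-2.0, -29.7, 36.8], [-4.2, -29.8, 34.9], [-1.6, -29.2, 30.3]]
end face
235 [[6.5, 19.7, 22.3], [1.2, 19.1, 22.1], [-3.2, 18.6, 21.4], [-1.0, 19.2, 17.0], [1.0, 19.9, 12.6], [-1.1, 19.8, 10.6], [-8.7, 18.8, 11.8]]
239 [[5.9, 8.4, 22.7], [-1.1, 7.5, 23.4], [-2.2, 7.6, 20.9], [-0.8, 8.1, 16.9], [-0.5, 8.4, 13.6], [-9.1, 7.3, 15.3], [-10.9, 7.3, 13.1]]
242 [[3.2, -0.4, 24.3], [-0.6, -0.8, 23.2], [-0.6, -0.5, 20.0], [-1.8, -0.5, 17.5], [-3.3, -0.4, 15.2], [-1.2, 0.1, 10.7], [-11.5, -1.2, 13.5]]
245 [[7.4, -8.2, 22.0], [1.4, -8.9, 22.1], [-7.7, -9.9, 24.1], [-1.2, -8.8, 17.2], [1.0, -8.2, 12.8], [-3.4, -8.6, 12.1], [-14.1, -9.9, 15.0]]
249 [[4.0, -19.9, 24.0], [1.7, -20.0, 22.0], [-5.1, -20.7, 22.7], [0.3, -19.8, 16.4], [-0.6, -19.7, 13.7], [-6.0, -20.2, 13.6], [-10.6, -20.6, 13.0]]
rail
235 [[8.0, 17.8, 46.7], [3.6, 17.3, 46.0], [-3.8, 16.3, 46.9], [0.7, 17.4, 41.3], [-2.4, 17.1, 39.9]]
242 [[10.1, -1.3, 45.7], [2.7, -2.2, 46.5], [-3.1, -2.8, 46.6], [0.1, -2.1, 41.7], [-3.2, -2.4, 40.4]]
250 [[6.9, -24.0, 47.6], [2.2, -24.4, 46.9], [-5.4, -25.2, 47.9], [-4.6, -24.9, 44.4], [-1.4, -24.3, 39.6]]
```

The gauge end is level with the front face to within measurement noise (about 1.5 mm). I'll lean the fingertips forward about 15° and push it a little deeper for margin.

```bash
cat >> h.py <<'E'
def lean(xc,zc,th,ly=-.0006,B=(.4772,.2266,1.248)):
    c,s=np.cos(B[2]),np.sin(B[2]); bx=np.array([c,s,0]); by=np.array([-s,c,0]); t=np.radians(th)
    z=np.array([0,0,-1])*np.cos(t)+bx*np.sin(t); x=-by; y=np.cross(z,x); G=np.c_[x,y,z]
    corner=np.array([B[0],B[1],0])+bx*xc+by*ly+[0,0,zc]
    p=corner-.073*z+.011*y; S=manip.state(); R=S["tool_rot"]
    print("tcp",p.round(4),"back z",(corner+.022*y)[2].round(4),"shift",(R.T@(p-S["tool_pos"])*100).round(2).tolist(),"turn",Ro.from_matrix(R.T@G).as_rotvec().round(3).tolist())
E
python3 - <<'E'
from h import *
lean(-.04,.05,15);lean(-.03,.0192,15);lean(-.004,.0192,15);lean(.003,.0192,15)
E
```

```text
tcp [0.4557 0.1605 0.1177] back z 0.0443 shift [6.93, -14.19, 11.22] turn [0.265, -0.003, 0.001]
tcp [0.4589 0.17   0.0869] back z 0.0135 shift [6.92, -15.19, 14.29] turn [0.265, -0.003, 0.001]
tcp [0.4671 0.1946 0.0869] back z 0.0135 shift [6.92, -17.79, 14.29] turn [0.265, -0.003, 0.001]
tcp [0.4694 0.2013 0.0869] back z 0.0135 shift [6.92, -18.49, 14.29] turn [0.265, -0.003, 0.001]
```

```bash
python3 -m pendant '[[[6.9,-5,2],[0.265,-0.003,0.001],1],[[6.9,-10,6],[0.265,-0.003,0.001],1],[[6.9,-14.2,11.2],[0.265,-0.003,0.001],1],[[6.9,-14.2,11.2],[0.265,-0.003,0.001],1],[[6.9,-14.2,11.2],[0.265,-0.003,0.001],1],[[6.9,-15.2,13.3],[0.265,-0.003,0.001],1],[[6.9,-15.2,14.1],[0.265,-0.003,0.001],1],[[6.9,-15.2,14.3],[0.265,-0.003,0.001],1],[[6.9,-15.2,14.3],[0.265,-0.003,0.001],1]]'
python3 - <<'E'
from h import *
st();lean(-.004,.0192,15);lean(.001,.0192,15);lean(.004,.0192,15)
p,d=read_camera("side"); cv2.imwrite("pics/side14.png",p[:,:,::-1])
crop("pics/side14.png","pics/s14a.png",180,120,300,210,6)
E
```

```text
time_s: 22.1
tool_pos: [0.4588, 0.1698, 0.0871]
tool_rot: [[0.948, -0.307, 0.083], [-0.317, -0.916, 0.246], [0.0, -0.259, -0.966]]
contact_force: [-0.3, -0.2, 1.0]
opening: 0.0001
t 22.1 pos [0.4588 0.1698 0.0871] yaw -18.51 zax [ 0.083  0.246 -0.966] F [-0.3 -0.2  1. ] open 0.0001 q [0.02 0.54 1.84 0.38 0.71 0.05]
tcp [0.4671 0.1946 0.0869] back z 0.0135 shift [0.01, -2.52, 0.71] turn [-0.001, -0.0, -0.0]
tcp [0.4687 0.1994 0.0869] back z 0.0135 shift [0.01, -3.0, 0.84] turn [-0.001, -0.0, -0.0]
tcp [0.4697 0.2022 0.0869] back z 0.0135 shift [0.01, -3.29, 0.91] turn [-0.001, -0.0, -0.0]
```

View pics/s14a.png

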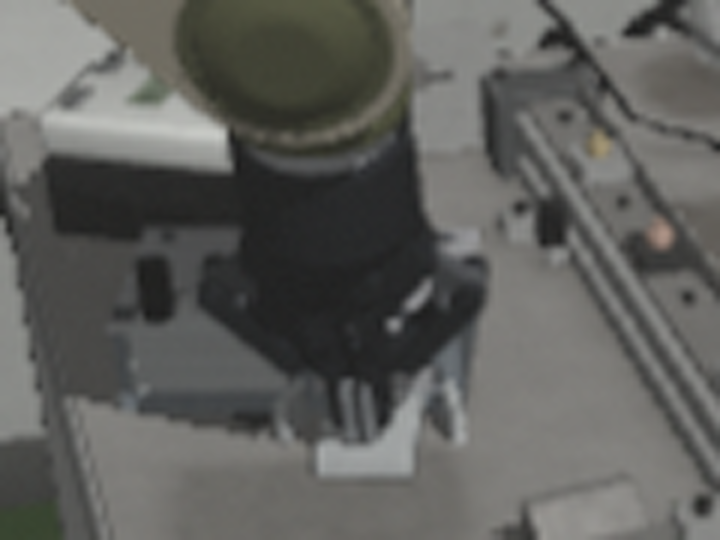

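```bash
python3 -m pendant '[[[0,-1,0.28],[0,0,0],1],[[0,-2,0.56],[0,0,0],1],[[0,-2.5,0.7],[0,0,0],1],[[0,-2.8,0.78],[0,0,0],1],[[0,-2.9,0.81],[0,0,0],1],[[0,-2.9,0.81],[0,0,0],1]]'
python3 - <<'E'
from h import *
lean(.001,.0192,15)
E
python3 -m pendant '[[[0,-0.1,0.03],[0,0,0],1],[[0,-0.2,0.06],[0,0,0],1],[[0,-0.3,0.08],[0,0,0],1],[[0,-0.3,0.08],[0,0,0],1]]'
python3 - <<'E'
from h import *
lean(.002,.0192,15);st()
E
```

```text
time_s: 22.75
tool_pos: [0.4684, 0.1984, 0.0871]
tool_rot: [[0.948, -0.306, 0.083], [-0.317, -0.916, 0.246], [0.001, -0.259, -0.966]]
contact_force: [-0.3, 0.7, 0.8]
opening: -0.0003
tcp [0.4687 0.1994 0.0869] back z 0.0135 shift [0.0, -0.09, 0.05] turn [-0.001, -0.001, -0.0]
time_s: 23.15
tool_pos: [0.4694, 0.2013, 0.0871]
tool_rot: [[0.948, -0.306, 0.083], [-0.317, -0.916, 0.246], [0.001, -0.259, -0.966]]
contact_force: [-0.7, -1.6, -0.1]
opening: 0.0002
tcp [0.469  0.2003 0.0869] back z 0.0135 shift [0.0, 0.11, -0.01] turn [-0.001, -0.001, -0.0]
t 23.15 pos [0.4694 0.2013 0.0871] yaw -18.51 zax [ 0.083  0.246 -0.966] F [-0.7 -1.6 -0.1] open 0.0002 q [0.08 0.56 1.78 0.37 0.72 0.14]
```

```bash
python3 -m pendant '[[[0,-0.1,0.03],[0,0,0],1],[[0,-0.2,0.06],[0,0,0],1],[[0,-0.3,0.08],[0,0,0],1],[[0,-0.3,0.08],[0,0,0],1]]'
python3 -m pendant '[[[0,-0.1,0.03],[0,0,0],1],[[0,-0.2,0.06],[0,0,0],1],[[0,-0.2,0.06],[0,0,0],1]]'
python3 -c "
from h import *
lean(.005,.0192,15)"
```

```text
time_s: 23.55
tool_pos: [0.4698, 0.2026, 0.0871]
tool_rot: [[0.949, -0.306, 0.082], [-0.317, -0.917, 0.243], [0.001, -0.256, -0.967]]
contact_force: [-5.4, -19.9, 8.1]
opening: -0.0001
time_s: 23.85
tool_pos: [0.4699, 0.2029, 0.0869]
tool_rot: [[0.949, -0.305, 0.08], [-0.316, -0.918, 0.24], [0.0, -0.253, -0.968]]
contact_force: [-5.4, -19.5, 8.3]
opening: -0.0
tcp [0.47   0.2032 0.0869] back z 0.0135 shift [0.0, -0.03, 0.01] turn [0.006, -0.0, 0.002]
```

```bash
python3 -m pendant '[[[0,2,-0.5],[0,0,0],1],[[0,5,-1.3],[0,0,0],1],[[0,8,-4],[0,0,0],1],[[0,9,-9],[0,0,0],1],[[-7,12,-14],[-0.26,0,0],1],[[-9,16,-16],[-0.26,0,0],1],[[-9,16,-16],[-0.26,0,0],1],[[-9,16,-16],[-0.26,0,0],1],[[-9,16,-16],[-0.26,0,0],1]]'
python3 - <<'E'
from h import *
st()
for n in("side","top"):
    p,d=read_camera(n); cv2.imwrite(f"pics/{n}15.png",p[:,:,::-1]); np.save(f"pics/{n}15.npy",d)
crop("pics/side15.png","pics/s15b.png",220,165,265,203,16)
d=np.load("pics/side15.npy"); B=(.4772,.2285,1.248); c,n=np.cos(B[2]),np.sin(B[2])
def bx(u,v):
    p=dep("side",u,v,d); e=p[:2]-B[:2]; return [round(1000*float(a),1) for a in (e@[c,n],p[2])]
for u in (235,239,242,245,249): print(u,[bx(u,v) for v in range(179,187)])
E
```

```text
time_s: 24.75
tool_pos: [0.3231, 0.0459, 0.2017]
tool_rot: [[0.948, -0.317, 0.001], [-0.317, -0.948, -0.005], [0.002, 0.004, -1.0]]
contact_force: [0.2, 0.1, -0.7]
opening: -0.0001
t 24.75 pos [0.3231 0.0459 0.2017] yaw -18.48 zax [ 0.001 -0.005 -1.   ] F [ 0.2  0.1 -0.7] open -0.0001 q [-0.22  0.12  2.02 -0.01  1.    0.1 ]
235 [[-4.7, 31.7], [5.6, 22.9], [2.0, 21.7], [-0.1, 19.6], [3.2, 14.6], [3.3, 11.3], [-6.1, 13.5], [-10.3, 12.7]]
239 [[1.4, 28.4], [7.3, 22.0], [0.5, 22.6], [-1.6, 20.5], [-0.5, 16.7], [3.8, 11.1], [-5.7, 13.3], [-13.8, 14.8]]
242 [[-3.2, 31.0], [6.2, 22.6], [0.2, 22.8], [0.8, 19.3], [1.0, 15.9], [1.5, 12.5], [-1.9, 11.2], [-7.9, 11.4]]
245 [[-0.9, 29.8], [7.1, 22.2], [1.8, 21.9], [-3.1, 21.5], [-0.2, 16.7], [2.9, 11.7], [-3.3, 12.0], [-5.4, 10.0]]
249 [[0.0, 29.3], [10.1, 20.5], [2.1, 21.8], [-1084.4, 628.9], [1.2, 16.0], [3.9, 11.2], [-4.3, 12.6], [-9.2, 12.2]]
```

View pics/s15b.png

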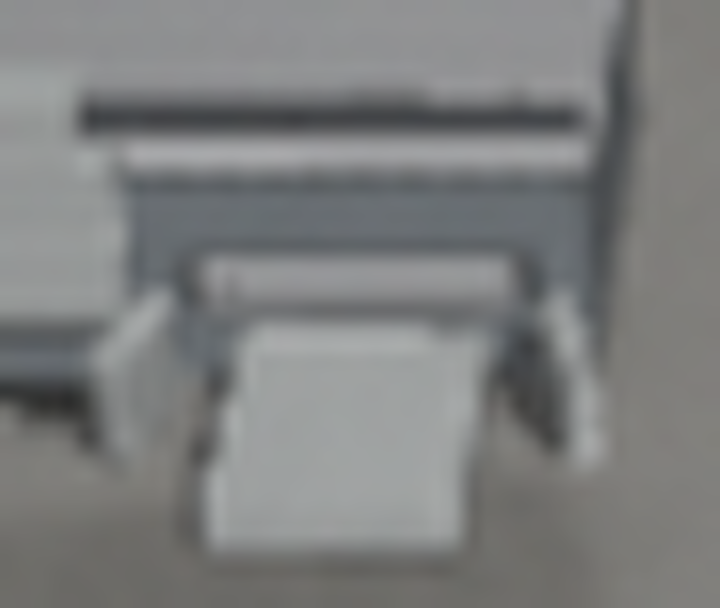

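View pics/top15.png

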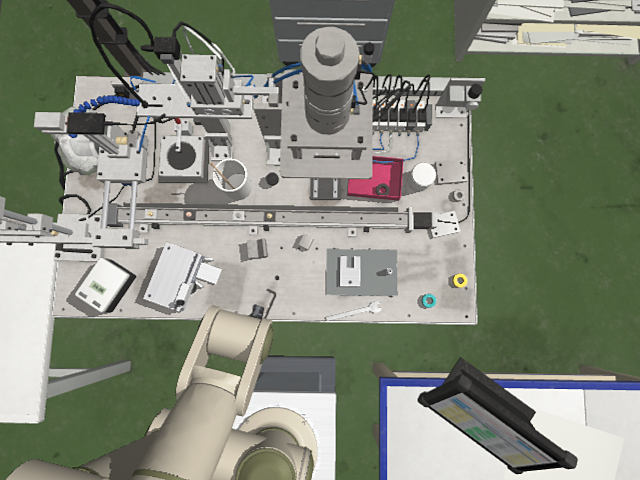

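View pics/side15.png

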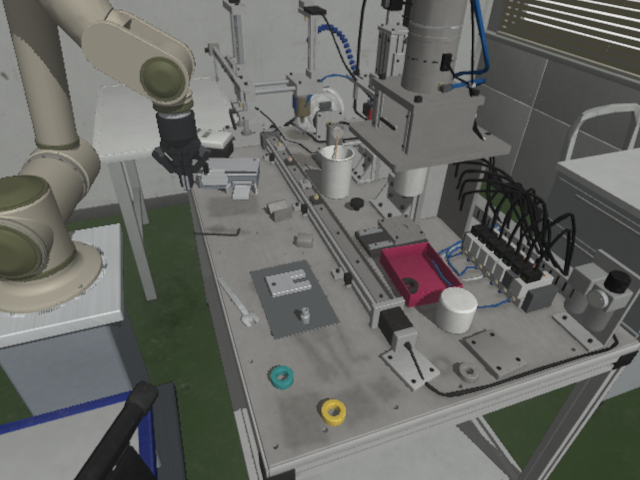

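A dark strip now shows between the gauge end (16x crop, y~305) and the sill and tongue (y~322), so the gauge is recessed. The shutter is still open, and the parts and bystanders are where they were.

```bash
python3 -c "
from h import *
print(manip.sign_off())"
```

```text
the job is handed in; nothing more can be done
None
```

The job is done and handed in at about 25 s of the 72 s allowed.

- **Next job:** the slim turned part stands on the mat, so its gauge is the narrow one. I laid the narrow gauge flat on the mat at about (0.480, -0.195), square to the mat, and the part did not move.
- **Shutter:** I slid it by the knob until it met its stop, and left it open. The knob travelled about 72 mm instead of 76 mm, because its starting position suggested the shutter began about 4 mm open.
- **Wide gauge:** I set it on the tongue and pushed it through the slot with shut fingers.
    - **First push:** this left it about flush with the front, within the 1–2 mm error of the depth readings.
    - **Second push:** with the fingertips leaning forward about 15°, I pushed it roughly 3–4 mm deeper by the tool pose. The depth readings were noisy, showing only about 1–3 mm. The last picture shows a dark gap between the gauge's end and the tongue.

**Last checks:**
- In the final pictures the collar is in the tray, the turned part is on the mat, and the bystanders and rings look unmoved by eye.
- The robot is clear of everything.
- The highest contact force I read was about 38 N at the wrist, with the knob gripped in the fingers and the shutter at its stop.
- Only the camera calibration disagreed: it was off by 2–3 mm in y against the tool pose, and I allowed for that.

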